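Prop open a spring-flap bin and take out the bottle

ROBOT

A 6-joint arm with a two-finger parallel gripper is mounted at the origin on a cart in front of the work surface, level with it; the furniture and walls round the work are solid. World frame = base frame: x ahead of the robot, y to its left, z up, the work surface at z = 0. Lengths are in m, angles in rad, forces in N, time in s.
With the tool pointing down it reaches from about 0.3 to 0.95 m from the base axis. Payload 3.1 kg.
Tool frame: the origin (TCP) lies between the finger pads; the fingertips stand 8 mm ahead of it and the grasp point (between the pads) lies 11 mm behind it (env.tips_ahead is the distance from the TCP to the fingertips, in m); z points along the fingers, y is the line along which they close (so a half turn about z gives the same grasp; the last joint's range is limited). The gripper opens to 85 mm and grips with 20 to 120 N. Pads are 22 mm wide; open, the fingers measure 114 mm over their backs; the gripper's body (76 mm by 85 mm) begins 54 mm behind the grasp point. The pads swing forward as they close: fully open they stand 13 mm farther back than shut.
Start: joints at [1.049, 0.308, 1.634, -0, 1.2, -0.07], TCP at [0.273, 0.562, 0.239] pointing down, gripper open.
Joint ranges: [-3.06, 3.06], [-0.79, 1.96], [0.05, 2.63], [-1.19, 4.34], [0.05, 2.64], [-2.94, 2.94]. Speed limits (rad/s): [2.79, 2.79, 3.14, 3.14, 3.14, 3.14].

INTERFACE

Orientations are given as a unit quaternion [w, x, y, z].
In Python, from plant import telemetry, imaging, ticket, env gives the robot as it stands.
- The arm moves only by the shell command python3 -m pendant 'ROWS' [FORCE]. ROWS is JSON, a list that holds one entry, the list of rows, each a list of 7 numbers: the shift along the tool's x, y, z scaled (see below), then the turn, a rotation vector about the tool's x, y, z scaled (see below), then the gripper's target within -1 to 1 (shut at 1, half-way at 0, fully open at -1). In form: [[[x, y, z, ax, ay, az, fingers], ...]]. A call has exactly 8 rows; each row shifts and turns the commanded pose from where the row before left it, along the tool's axes as they then stand; what a row does not reach is not made up. The controller multiplies each number of a shift by 30 mm and each number of a turn by 5 degrees. A row lasts 1/10 s, in which the tool goes at most 50 mm and 8.59 degrees, less where a joint would pass 70% of its speed; a pose out of reach is approached as far as the arm can. A call with a number of a shift or a turn outside -1 to 1 is refused whole. A call with a gripper value outside its range is refused whole. The fingers move at their own pace and stop on an object; FORCE is the grip in N (left out, the last holds). Time passes only in rows, so rows that do not move let the fingers close, or fill a call up. It gives the time, the measured TCP pose, the force, the opening and the grip force at its end, in the units of the state.
- telemetry.read_state(): the state, without advancing time (a new reading comes with each control period).
- imaging.snapshot(name): name is "scene" or "top"; returns the picture (400x640x3 uint8, red, green, blue); there is no depth.
- imaging.camera_info(name): a dict with "camera_matrix" (3x3 intrinsics, pixels), "k1" (the pictures are not rectified: a ray, as slopes to the right and down, at radius r is drawn at 1 + k1 r^2 times it, then the intrinsics apply), "rvec" (rotation vector, rad) and "tvec" (3), from world to camera coordinates, as OpenCV has them. Camera axes: x right, y down, z forward; pixel columns grow to the right and rows downward; lengths in m; the calibration is good to about 2 mm. A picture is of the moment at which its call begins. camera_info takes no time and is no camera call.
- ticket.close_job(): hands the job in; it is judged then, once.
The state is a dict: "t": time; "joint_positions": joint angles; "joint_vel": joint speeds; "joint_efforts": joint torques, N m; "eef_pos": TCP position; "tcp_rot": TCP orientation; "ft_force": force on the tool from outside, world axes, zero at the start; "torque": the same for the moment, N m; "grip_width": finger opening in m; "finger_force": force on a finger pad.
Only numpy, scipy, OpenCV 4.12 (cv2) and the standard library are available. Lean on these libraries where they do the work, as an engineer would, in place of code of your own. Each camera call takes 0.05 s, during which the arm holds its last target. There are 200 camera calls.

TASK

Take the dropper bottle out of the spring-flap bin and stand it upright in the small shallow tray, without tipping it over on the way. The flap shuts by itself, so first lift it with the nose of the black prop and hook the prop's slot down over one of the two high ends of the bin's front wall, on the side away from the bottle; let go of the prop and leave the flap propped open. Leave the timer, the tape roll and the small carton standing nearby where they are.

Things in the scene. Friction and masses are not known exactly. Their poses are not given: they have to be found in the camera images.
- bin: White bin, fixed, 175 mm deep (x), 250 wide (y), 125 high. Origin: centre of its underside; x points from the front wall (robot side) to the back, y left, z up. Floor and walls 5 mm thick; side walls 118 high; the last 37 mm at the back are roofed by a fixed deck. In it stand the bottle, 25 to 38 mm off the middle in y (either side), x -5 to 12 mm, and a flat petri dish (61 mm across, 14 high)
- wall_left (a point): Centre of the top edge of the front wall's left high end (bin axes: x to the back, y along the wall): at x -85, y +101, z 118 mm of the bin. The high end is 47 mm long (y 78 to 125 mm), 5 mm thick, 118 mm high. The wall's middle part between the high ends is only 70 mm high
- wall_right (a point): The same for the right high end: at x -85, y -101, z 118 mm of the bin (y -78 to -125 mm)
- flap (a joint): Angle of the bin's grey flap, rad: 0 shut and level, 1.4 at its stop. Plate 254 mm wide (y), 160 long, 6 thick, hinged along y at x 45, z 119 mm of the bin; its underside holds the hinge axis. Spring and weight shut it with 0.24 to 0.26 N m (about 1.5 N at the lip). On the seated prop it rests at about 1.08 rad (62 degrees from level), leaning back
- flap_edge (a point): Middle of the lower front edge of the flap, its lip: when shut 119 mm high and 28 mm ahead of the front wall (x -115 mm of the bin), so it can be lifted from beneath. Axes of the flap: x towards the hinge, y along the edge
- prop_grip (a point): Loose black plastic prop, about 0.09 kg, 165 mm long (x), 30 wide (y), 95 high, standing on its foot. Point: centre of its upright grip plate, 50 mm above the prop's underside; x from tail to nose, y across the plate, z up. The plate is 14 mm thick (y), 32 long (x), free from 8 to 70 mm above the underside. The foot ends 24 mm behind the point
- prop_slot (a point): Centre of the roof of the prop's saddle slot, 46 mm ahead of prop_grip (+x), 22 mm above the underside; same axes. The slot runs along y, opens downward, is 10 mm wide, its lowest 8 mm flaring to 15; jaws 30 mm wide (y), reaching 14 mm ahead. Seated on the wall, the underside is 96 mm above the worktop; to pass over the wall it must be above 118 mm
- prop_nose (a point): Axis centre of the prop's nose, a round cross bar, 14 mm diameter, 24 long (y), 134 mm ahead of prop_grip (+x), 88 mm above the underside; same axes. A round arm (14 mm diameter) rises to it from the saddle. The top of the nose is 95 mm above the underside, so the upright prop passes under the shut lip with its underside 12 mm over the worktop
- bottle_mid (a point): White plastic dropper bottle with pointed cap, 37 mm diameter, 100 high, about 0.06 kg, upright in the bin. Point: on its axis, 50 mm above its underside; z is its axis. Grip the straight body, up to 69 mm above the underside. The half-open flap hangs above and behind it: reach in with the gripper tilted 30 to 35 degrees, wrist leaning to the bin's front
- tray: Shallow square steel tray, open on top, fixed, 96 x 96 mm, 12 mm high, wall and floor 3 mm thick. Origin: centre of its underside, on the worktop. It lies between the bin and a tall fixed microscope at its left
- timer: White lab timer lying right of the bin, 66 x 62 x 22 mm, to be left alone; origin at its underside
- tape_roll: Roll of tape lying flat in front of the microscope, 75 mm across, 19 mm high, to be left alone; origin at its underside
- carton: Small white upright carton left of the microscope, 40 x 62 x 85 mm, to be left alone; origin at its underside
Not all that is in view belongs to the job. There is more than one size of the tray; the one meant has the size given above.

How it is judged:
By the outcome, as a careful person would: the job done as asked, in the order asked, and still so for the second after the job is handed in, with the robot touching nothing.
It also fails if it takes over 66 s, if anything falls off the work surface, if the arm or the gripper's body presses on something with over 40 N, if the wrist force passes 120 N, or if a joint passes its speed limit or range.

## Working session

There is one attempt and no reset: what is moved stays moved. The work goes in short steps, Python scripts to look and compute and a shell command to move; the robot and the scene stay as the last step left them, time stands still between calls to the robot, and variables do not carry over. Pictures are saved under pics/ and viewed, at most 10 in all, crops included, and the job is handed in when it is done.

```bash
ls; mkdir -p pics; python3 - <<'E'
from plant import telemetry, imaging, env
import cv2
print(telemetry.read_state()); print([a for a in dir(env) if a[0]!='_'])
for n in("scene","top"):
    print(imaging.camera_info(n)); cv2.imwrite(f"pics/{n}0.png",imaging.snapshot(n)[:,:,::-1])
E
```

```text
pics
{'t': 0.0, 'joint_positions': array([ 1.04934179e+00,  3.09029127e-01,  1.63522280e+00, -1.63871407e-05,
        1.19972085e+00, -6.97177381e-02]), 'joint_vel': array([-0.00131347, -0.00059782, -0.00074008,  0.00077858, -0.00097406,
       -0.00093597]), 'joint_efforts': array([-1.81401342e-04, -4.15259814e+01, -2.76661831e+01, -1.66784307e-04,
        1.03690402e-02, -2.32011956e-07]), 'eef_pos': array([0.27245452, 0.56156566, 0.23801479]), 'tcp_rot': array([-3.39363651e-04,  2.23949724e-01,  9.74599972e-01, -1.14067159e-03]), 'ft_force': array([0.05578065, 0.78127482, 0.06291879]), 'torque': array([-4.66573288e-02, -5.76029597e-05,  1.84767748e-02]), 'finger_force': 0.0, 'grip_width': 0.08547012933710187}
['MotionError', 'tips_ahead']
{'camera_matrix': array([[439.34078942,   0.        , 326.61446379],
       [  0.        , 439.34078942, 201.59851894],
       [  0.        ,   0.        ,   1.        ]]), 'k1': -0.05582066111956451, 'rvec': array([ 1.92730185, -1.0312043 ,  0.56527442]), 'tvec': array([-0.39135263,  0.2885923 ,  1.10022669])}
{'camera_matrix': array([[386.86426371,   0.        , 318.8819151 ],
       [  0.        , 386.86426371, 197.68853305],
       [  0.        ,   0.        ,   1.        ]]), 'k1': -0.07336001099499924, 'rvec': array([ 2.14539045, -2.10284886,  0.19533889]), 'tvec': array([-0.11118418,  0.54506246,  1.15507107])}
```

View pics/scene0.png

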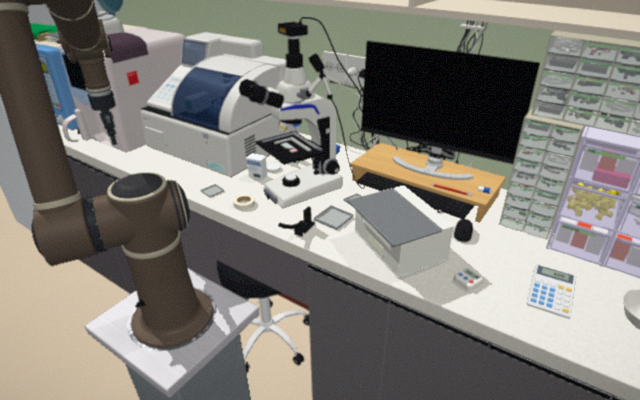

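View pics/top0.png

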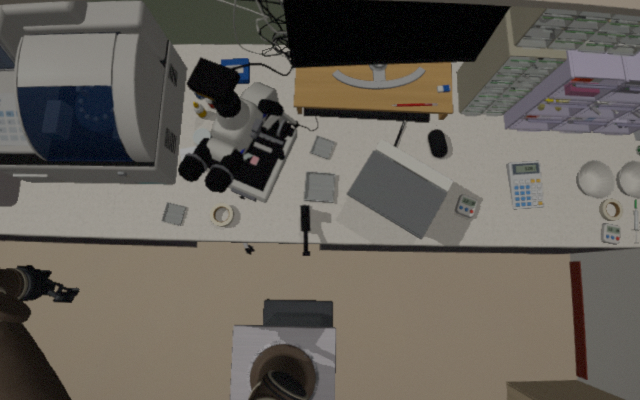

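```bash
cat >h.py <<'E'
import numpy as np, cv2
from scipy.spatial.transform import Rotation as R
from plant import telemetry, imaging
C={n:imaging.camera_info(n) for n in("scene","top")}
def proj(n,P):
    c=C[n]; M=R.from_rotvec(c["rvec"]).as_matrix(); p=np.atleast_2d(P)@M.T+c["tvec"]
    s=p[:,:2]/p[:,2:]; s=s*(1+c["k1"]*(s**2).sum(1,keepdims=True)); K=c["camera_matrix"]
    return s*[K[0,0],K[1,1]]+K[:2,2]
def ray(n,u,v):
    c=C[n]; M=R.from_rotvec(c["rvec"]).as_matrix()
    s=cv2.undistortPoints(np.array([[[u,v]]],float),c["camera_matrix"],np.array([c["k1"],0,0,0.]))[0,0]
    return -M.T@c["tvec"], M.T@np.r_[s,1]
def at(n,u,v,z):
    o,d=ray(n,u,v); return o+d*(z-o[2])/d[2]
def crop(n,u0,v0,u1,v1,k,name,pts=()):
    im=imaging.snapshot(n)[:,:,::-1][v0:v1,u0:u1]; im=cv2.resize(im,None,fx=k,fy=k,interpolation=cv2.INTER_CUBIC)
    for p in pts:
        cv2.circle(im,tuple(int(round(x)) for x in ((p[0]-u0+.5)*k,(p[1]-v0+.5)*k)),3,(0,0,255),1)
    cv2.imwrite(name,im)
E
python3 - <<'E'
from h import *
for n,l in(("top",[(322,187),(323,147),(174,214),(306,206),(306,254),(222,215),(467,206)]),("scene",[(333,216),(213,190)])):
    for p in l: print(n,p,at(n,*p,0).round(3))
a=cv2.imread("pics/top0.png")[125:265,150:490]; b=cv2.imread("pics/scene0.png")[160:300,190:490]
a=cv2.resize(a,(800,329),interpolation=cv2.INTER_CUBIC); b=cv2.resize(b,(571,267),interpolation=cv2.INTER_CUBIC)
o=np.zeros((600,800,3),np.uint8); o[:329]=a; o[331:598,:571]=b; cv2.imwrite("pics/c1.png",o)
E
```

```text
top (322, 187) [ 0.592 -0.11   0.   ]
top (323, 147) [ 0.729 -0.11   0.   ]
top (174, 214) [0.493 0.371 0.   ]
top (306, 206) [ 0.528 -0.059  0.   ]
top (306, 254) [ 0.374 -0.063  0.   ]
top (222, 215) [0.493 0.212 0.   ]
top (467, 206) [ 0.539 -0.585  0.   ]
scene (333, 216) [ 0.603 -0.093  0.   ]
scene (213, 190) [0.501 0.374 0.   ]
```

View pics/c1.png

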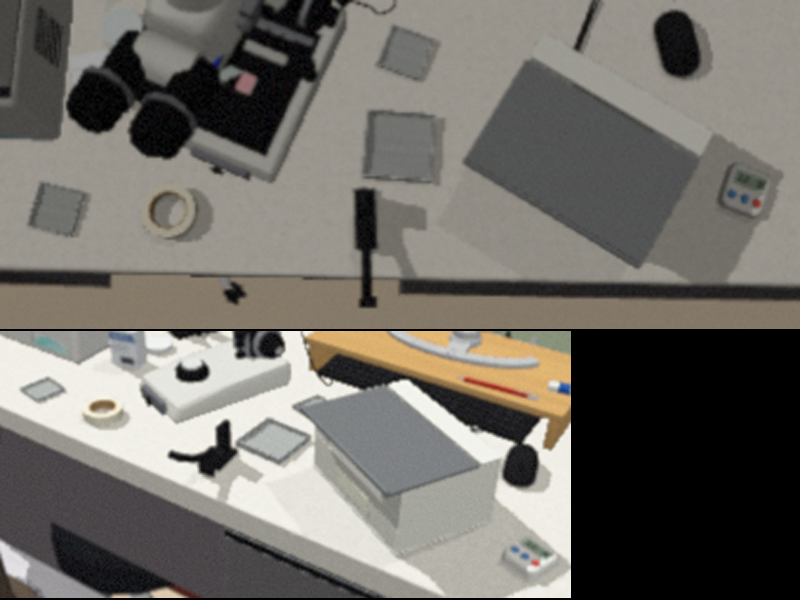

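```bash
cat >fit.py <<'E'
from h import *
from scipy.optimize import least_squares, minimize
def T(x,y,yaw,P):
    c,s=np.cos(yaw),np.sin(yaw); P=np.asarray(P,float)
    return np.c_[x+c*P[:,0]-s*P[:,1], y+s*P[:,0]+c*P[:,1], P[:,2]]
def box(x0,x1,y0,y1,z0,z1): return np.array([[x,y,z] for x in(x0,x1) for y in(y0,y1) for z in(z0,z1)])/1000
t=np.linspace(0,2*np.pi,12)
prop=[box(-24,60,-15,15,0,8),box(-16,16,-7,7,0,70),box(32,60,-15,15,0,30),
 np.vstack([np.c_[134+7*np.cos(t),0*t+s,88+7*np.sin(t)] for s in(-12,12)])/1000,
 np.vstack([box(46,60,-7,7,22,36),box(127,141,-7,7,81,95)])]
def sil(n,x,y,yaw,parts,K=4,z=0):
    m=np.zeros((400*K,640*K),np.uint8)
    for P in parts:
        q=((proj(n,T(x,y,yaw,P)+[0,0,z])+.5)*K).astype(np.int32); cv2.fillConvexPoly(m,cv2.convexHull(q),255)
    return cv2.resize(m,(640,400),interpolation=cv2.INTER_AREA)/255.
E
python3 - <<'E'
from fit import *
im={n:cv2.imread(f"pics/{n}0.png") for n in C}
def comp(n,seed,tol):
    m=np.zeros((402,642),np.uint8); cv2.floodFill(cv2.GaussianBlur(im[n],(3,3),0),m,seed,0,(tol,)*3,(tol,)*3,cv2.FLOODFILL_FIXED_RANGE|cv2.FLOODFILL_MASK_ONLY|4)
    return m[1:-1,1:-1]
def quad(m):
    c=max(cv2.findContours(m,cv2.RETR_EXTERNAL,cv2.CHAIN_APPROX_NONE)[0],key=cv2.contourArea); h=cv2.convexHull(c)
    for e in np.linspace(2,20,60):
        q=cv2.approxPolyDP(h,e,True)
        if len(q)<=4: return q[:,0],m.sum()
for n,s in(("top",(395,190)),("scene",(402,215))):
    for tol in(12,18,25): print("flap",n,*[a.tolist() for a in quad(comp(n,s,tol))])
for n,s in(("top",(322,187)),("scene",(333,216))):
    for tol in(15,25,35): print("tray",n,*[a.tolist() for a in quad(comp(n,s,tol))])
roi={"top":(285,200,330,260),"scene":(272,198,325,242)}
dk={}
for n,(a,b,c,d) in roi.items():
    g=im[n][b:d,a:c].max(2).astype(float); bg=np.median(g); f=np.clip((bg*.75-g)/(bg*.75-35),0,1)
    dk[n]=f; print(n,bg,g.min(),f.sum())
def cost(p):
    e=0
    for n,(a,b,c,d) in roi.items(): e+=((sil(n,*p,prop)[b:d,a:c]-dk[n])**2).sum()/dk[n].sum()
    return e
best=min((minimize(cost,[x,-.06,y],method="Nelder-Mead",options=dict(initial_simplex=np.array([[x,-.06,y],[x+.015,-.06,y],[x,-.045,y],[x,-.06,y+.15]]))) for x in(.48,.5,.52) for y in(3.0,3.14,3.3)),key=lambda r:r.fun)
print(best.x,best.fun)
o=[]
for n,(a,b,c,d) in roi.items():
    q=np.hstack([im[n][b:d,a:c].max(2)/255.,sil(n,*best.x,prop)[b:d,a:c],dk[n]]); o.append(cv2.resize(q,(780,280),interpolation=cv2.INTER_NEAREST))
cv2.imwrite("pics/prop.png",np.vstack(o)*255)
E
```

```text
flap top [[373, 152], [446, 193], [421, 237], [348, 194]] 4535
flap top [[374, 151], [446, 192], [420, 238], [348, 194]] 4614
flap top [[373, 151], [447, 192], [421, 238], [347, 194]] 4706
flap scene [[346, 199], [392, 189], [441, 231], [391, 243]] 2701
flap scene [[441, 231], [397, 262], [345, 199], [393, 188]] 3079
flap scene [[441, 232], [396, 262], [345, 199], [393, 188]] 3208
tray top [[306, 172], [338, 176], [335, 203], [304, 200]] 891
tray top [[306, 171], [339, 176], [336, 203], [303, 200]] 1057Traceback (most recent call last):
  File "<stdin>", line 14, in <module>
TypeError: 'NoneType' object is not iterable
```

```bash
python3 - <<'E'
from fit import *
im={n:cv2.imread(f"pics/{n}0.png") for n in C}
F=np.array([[45,127,125],[45,-127,125],[-115,-127,125],[-115,127,125]])/1000
top=np.array([[373,151],[446.5,192.5],[420.5,238],[347.5,194]]); sc=np.array([[392.5,188.5],[441,231.5],[391,243],[345.5,199]])
for use in("top","scene","both"):
    f=lambda p:np.concatenate([w*(proj(n,T(*p,F))-q)[k].ravel() for n,q,k,w in(("top",top,[0,1,2,3],use!="scene"),("scene",sc,[0,1,2,3],use!="top"))])
    r=least_squares(f,[.58,-.34,-.5]); print("bin",use,r.x.round(4),r.fun.round(1))
tq=np.array([[307.7,171.7],[337.4,172.6],[335.7,202.8],[303.8,201.5]])
S=np.array([[48,48,12],[48,-48,12],[-48,-48,12],[-48,48,12]])/1000
r=least_squares(lambda p:(proj("top",T(*p,S))-tq).ravel(),[.59,-.11,0]); print("tray",r.x.round(4),r.fun.round(1))
roi={"top":(285,200,330,260),"scene":(272,198,325,242)}
dk={}
for n,(a,b,c,d) in roi.items():
    g=im[n][b:d,a:c].max(2).astype(float); f=np.clip((75-g)/40,0,1); dk[n]=f; print(n,np.median(g),g.min(),f.sum())
def cost(p): return sum(((sil(n,*p,prop)[b:d,a:c]-dk[n])**2).sum()/dk[n].sum() for n,(a,b,c,d) in roi.items())
best=min((minimize(cost,[x,-.06,y],method="Nelder-Mead",options=dict(initial_simplex=np.array([[x,-.06,y],[x+.015,-.06,y],[x,-.045,y],[x,-.06,y+.15]]))) for x in(.48,.5,.52) for y in(3.0,3.14,3.3)),key=lambda r:r.fun)
print(best.x,best.fun)
o=[]
for n,(a,b,c,d) in roi.items():
    q=np.hstack([im[n][b:d,a:c].max(2)/255.,sil(n,*best.x,prop)[b:d,a:c],dk[n]]); o.append(cv2.resize(q,(780,280),interpolation=cv2.INTER_NEAREST))
cv2.imwrite("pics/prop.png",np.vstack(o)*255)
E
```

```text
bin top [ 0.581  -0.3466 -0.5253] [-0.2 -1.6  0.7  0.1  1.1  1.1 -1.7  0.2 -0.  -0.   0.  -0.   0.   0.
  0.   0. ]
bin scene [ 0.5804 -0.3459 -0.5559] [ 0.  -0.   0.   0.  -0.   0.  -0.  -0.  -0.5 -1.  -0.2 -1.3 -0.5  2.3
  1.3 -0.4]
bin both [ 0.5805 -0.3461 -0.5391] [ 0.2 -1.8  0.5  0.8  0.2  1.5 -2.  -0.4 -1.1 -0.9  0.4 -1.7  0.7  2.5
  1.1  0.1]
tray [ 0.5895 -0.1068 -0.0449] [-0.3  0.1 -0.6  1.  -0.6 -0.2  1.5 -0.8]
top 133.0 2.0 356.04999999999995
scene 227.5 13.0 277.35
[ 0.50806524 -0.05321903  3.24419418] 0.8802764030414412[ WARN:0@7.477] global loadsave.cpp:1063 imwrite_ Unsupported depth image for selected encoder is fallbacked to CV_8U.
```

View pics/prop.png

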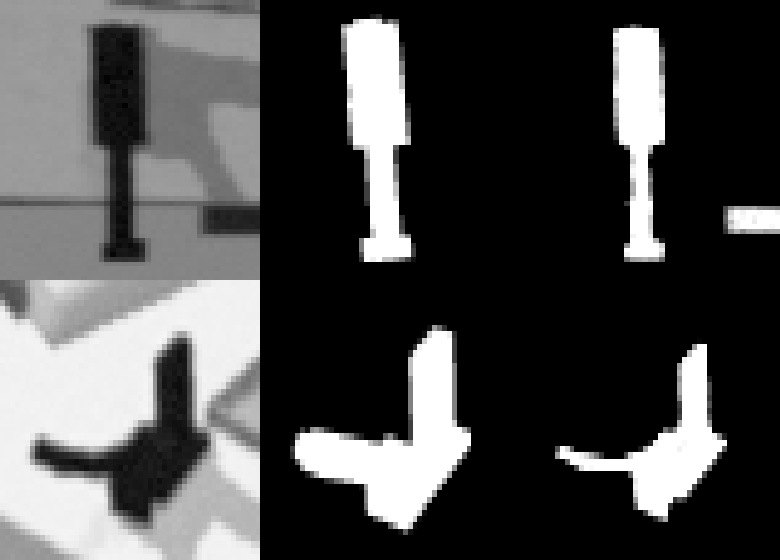

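```bash
cat >edge.py <<'E'
from fit import *
def seg(a,b,n=60): return np.linspace(a,b,n)
def edgescore(im,p,segs,sig,n):
    g=cv2.GaussianBlur(im.max(2).astype(np.float32),(0,0),sig); gx=cv2.Sobel(g,cv2.CV_32F,1,0)/8; gy=cv2.Sobel(g,cv2.CV_32F,0,1)/8
    s=0
    for a,b in segs:
        q=proj(n,T(*p,seg(np.array(a),np.array(b))/1000)).astype(np.float32)
        d=q[-1]-q[0]; d/=np.linalg.norm(d)+1e-9
        v=[cv2.remap(G,q[None,:,0],q[None,:,1],cv2.INTER_LINEAR)[0] for G in(gx,gy)]
        s+=abs((-d[1]*v[0]+d[0]*v[1]).mean())
    return s
def efit(ims,S,p0,names=("top","scene")):
    p=np.array(p0,float)
    for sig in(2,1.2,.8):
        st=.004*sig
        sx=np.vstack([p,p+[st,0,0],p+[0,st,0],p+[0,0,4*st]])
        p=minimize(lambda p:-sum(edgescore(ims[n],p,S[n],sig,n) for n in names),p,method="Nelder-Mead",options=dict(initial_simplex=sx,xatol=1e-5)).x
    return p
def loop(P): return list(zip(P,P[1:]+P[:1]))
flap=loop([(45,127,125),(45,-127,125),(-115,-127,125),(-115,127,125)])
b=lambda x,y,z:(x,y,z)
BIN=dict(top=flap+[((87.5,125,125),(87.5,-125,125))],
 scene=flap+[((-87.5,-125,0),(-87.5,-125,112)),((-87.5,-125,0),(-87.5,125,0)),((-87.5,-125,0),(87.5,-125,0))])
TR=loop([(48,48,12),(48,-48,12),(-48,-48,12),(-48,48,12)])
E
python3 - <<'E'
from edge import *
im={n:cv2.imread(f"pics/{n}0.png") for n in C}
for N in(("top",),("scene",),("top","scene")):
    print(N,"bin",efit(im,BIN,[.5805,-.3461,-.535],N).round(4),"tray",efit(im,dict(top=TR,scene=TR),[.5895,-.1068,-.045],N).round(4))
roi={"top":(285,200,330,260),"scene":(272,198,325,242)}; dk={};W={}
for n,(a,b,c,d) in roi.items():
    g=im[n][b:d,a:c].max(2).astype(float); th={"top":120,"scene":190}[n]; f=np.clip((th-g)/(th-35),0,1) if n=="scene" else np.clip((110-g)/90,0,1); w=np.ones_like(f)
    w[:, :]=1
    if n=="scene": w[:,:295-a]=0; w[:200-b+8,:302-a]=0; w[:,316-a:]=0; f=(g<110).astype(float); w[:6]=0
    if n=="top": w[:,315-a:]=0; w[:3]=0; f=(g<72).astype(float)
    dk[n]=f;W[n]=w
def cost(p,N): return sum((W[n]*(sil(n,*p,prop)[b:d,a:c]-dk[n])**2).sum()/(W[n]*dk[n]).sum() for n,(a,b,c,d) in roi.items() if n in N)
for N in(("top",),("scene",),("top","scene")):
    best=min((minimize(cost,[x,-.06,y],args=(N,),method="Nelder-Mead",options=dict(initial_simplex=np.array([[x,-.06,y],[x+.015,-.06,y],[x,-.045,y],[x,-.06,y+.15]]))) for x in(.48,.5,.52) for y in(3.0,3.14,3.3)),key=lambda r:r.fun)
    print("prop",N,best.x,best.fun)
E
```

```text
('top',) bin [ 0.5818 -0.3477 -0.5334] tray [ 0.5897 -0.1016 -0.0516]
('scene',) bin [ 0.5772 -0.3525 -0.5446] tray [ 0.5918 -0.1011 -0.0604]
('top', 'scene') bin [ 0.5797 -0.3499 -0.5383] tray [ 0.5907 -0.1013 -0.0558]
prop ('top',) [ 0.50734154 -0.05571465  3.20708116] 0.12757321139894837
prop ('scene',) [ 0.50884443 -0.05202983  3.28139435] 0.17206911988539708
prop ('top', 'scene') [ 0.50606691 -0.05500751  3.21389524] 0.3380631590683268
```

```bash
python3 - <<'E'
from edge import *
im=cv2.imread("pics/scene0.png")
a=im[195:275,340:455]; a=cv2.resize(a,None,fx=6.5,fy=6.5,interpolation=cv2.INTER_CUBIC)
p=(.58,-.35,-.538)
for P,c in(([(3,31,15),(3,31,60)],(0,0,255)),([(3,-31,15),(3,-31,60)],(255,0,0)),([(-87,78,70),(-87,-78,70),(-87,-78,118),(-87,78,118)],(0,255,0))):
    for q in proj("scene",T(*p,np.array(P)/1000)): cv2.circle(a,tuple(((q+.5-[340,195])*6.5).astype(int)),3,c,-1)
cv2.imwrite("pics/bin1.png",np.clip(a*1.0,0,255))
E
```

```text
[ WARN:0@0.529] global loadsave.cpp:1063 imwrite_ Unsupported depth image for selected encoder is fallbacked to CV_8U.
```

View pics/bin1.png

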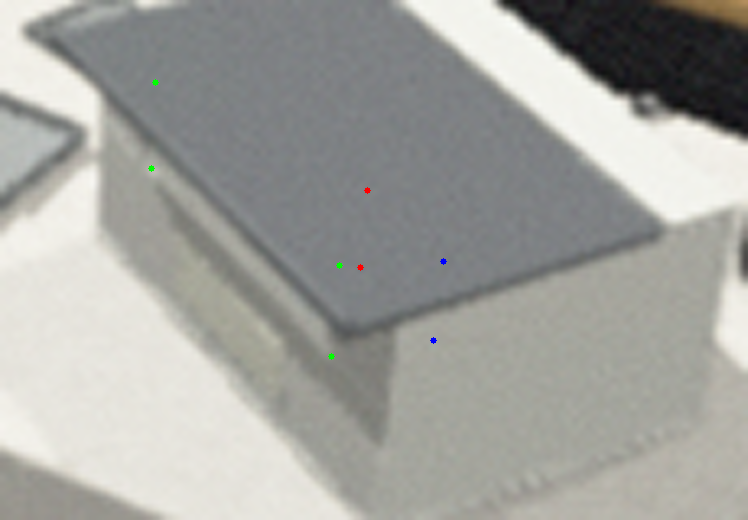

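```bash
cat >plan.py <<'E'
from h import *
import json,sys
def Rm(phi,tau):
    psi=phi-np.pi/2; z=np.array([np.sin(tau)*np.cos(psi),np.sin(tau)*np.sin(psi),-np.cos(tau)]); y=np.array([np.cos(phi),np.sin(phi),0])
    return np.c_[np.cross(y,z),y,z]
def pose():
    s=telemetry.read_state(); q=s["tcp_rot"]; M=R.from_quat([q[1],q[2],q[3],q[0]]).as_matrix()
    phi=np.arctan2(M[1,1],M[0,1]); psi=phi-np.pi/2
    return s,np.array(s["eef_pos"]),M,phi,np.arctan2(M[0,2]*np.cos(psi)+M[1,2]*np.sin(psi),-M[2,2])
def plan(wps,start=None,hold=None):
    """wps: list of (x,y,z,phi,tau_deg,nrows,grip) TCP targets; prints calls of 8 rows"""
    s,p,M,phi,tau=pose(); print("t",round(s["t"],2),"at",p.round(4),"phi",round(phi,3),"tau",round(np.degrees(tau),1),"w",round(s["grip_width"],4))
    rows=[]
    for *xyz,ph,td,n,g in wps:
        p0,f0,t0=p.copy(),phi,tau; ph=phi if ph is None else ph
        xyz=np.array([p0[i] if v is None else v for i,v in enumerate(xyz)],float)
        for k in range(1,n+1):
            a=k/n; f=f0+a*(ph-f0); t=t0+a*(np.radians(td)-t0)
            d=M.T@(p0+a*(xyz-p0)-p)/.03; w=np.degrees(R.from_matrix(M.T@Rm(f,t)).as_rotvec())/5
            r=np.r_[d,w].round(2)+0.
            if abs(r).max()>1: print("OVER",len(rows),r)
            rows.append([*r.tolist(),g]); p=p+M@r[:3]*.03; M=M@R.from_rotvec(np.radians(r[3:]*5)).as_matrix()
        phi,tau=ph,np.radians(td)
    while len(rows)%8: rows.append([0,0,0,0,0,0,rows[-1][6]])
    f=lambda v:("%g"%v)
    for i in range(0,len(rows),8): print("[["+",".join("["+",".join(map(f,r))+"]" for r in rows[i:i+8])+"]]")
E
python3 - <<'E'
from plan import *
print("scope",at("top",210,190,.3).round(3),at("top",220,180,.3).round(3))
plan([(.37,.16,.22,-.3,0,15,-1),(.507,-.055,.14,-1.503,0,15,-1),(.507,-.055,.14,-1.503,0,2,-1)])
E
```

```text
scope [0.515 0.17  0.3  ] [0.541 0.146 0.3  ]
t 0.1 at [0.2725 0.5617 0.2381] phi 1.119 tau -0.0 w 0.0857
OVER 0 [-0.58 -0.71  0.04 -0.02  0.    1.08]
OVER 1 [-0.65 -0.65  0.04  0.    0.    1.09]
OVER 2 [-0.71 -0.58  0.04  0.    0.    1.08]
OVER 3 [-0.76 -0.52  0.04  0.    0.    1.09]
OVER 4 [-0.81 -0.44  0.04  0.    0.    1.08]
OVER 5 [-0.84 -0.37  0.04  0.    0.    1.08]
OVER 6 [-0.87 -0.28  0.04  0.    0.    1.09]
OVER 7 [-0.9  -0.2   0.05  0.    0.    1.08]
OVER 8 [-0.91 -0.11  0.04  0.    0.    1.09]
OVER 9 [-0.92 -0.03  0.04  0.    0.    1.08]
OVER 10 [-0.92  0.06  0.04  0.    0.    1.08]
OVER 11 [-0.9   0.14  0.04  0.    0.    1.09]
OVER 12 [-0.89  0.24  0.04  0.    0.    1.08]
OVER 13 [-0.86  0.31  0.04  0.    0.    1.09]
OVER 14 [-0.83  0.39  0.04  0.    0.    1.08]
[[[-0.58,-0.71,0.04,-0.02,0,1.08,-1],[-0.65,-0.65,0.04,0,0,1.09,-1],[-0.71,-0.58,0.04,0,0,1.08,-1],[-0.76,-0.52,0.04,0,0,1.09,-1],[-0.81,-0.44,0.04,0,0,1.08,-1],[-0.84,-0.37,0.04,0,0,1.08,-1],[-0.87,-0.28,0.04,0,0,1.09,-1],[-0.9,-0.2,0.05,0,0,1.08,-1]]]
[[[-0.91,-0.11,0.04,0,0,1.09,-1],[-0.92,-0.03,0.04,0,0,1.08,-1],[-0.92,0.06,0.04,0,0,1.08,-1],[-0.9,0.14,0.04,0,0,1.09,-1],[-0.89,0.24,0.04,0,0,1.08,-1],[-0.86,0.31,0.04,0,0,1.09,-1],[-0.83,0.39,0.04,0,0,1.08,-1],[-0.37,0.43,0.18,0,0,0.92,-1]]]
[[[-0.33,0.46,0.18,0,0,0.92,-1],[-0.29,0.49,0.17,0,0,0.92,-1],[-0.25,0.5,0.18,0,0,0.92,-1],[-0.21,0.53,0.18,0,0,0.92,-1],[-0.17,0.54,0.18,0,0,0.92,-1],[-0.13,0.56,0.17,0,0,0.91,-1],[-0.08,0.56,0.18,0,0,0.92,-1],[-0.03,0.56,0.18,0,0,0.92,-1]]]
[[[0.01,0.57,0.18,0,0,0.92,-1],[0.05,0.56,0.18,0,0,0.92,-1],[0.1,0.56,0.17,0,0,0.92,-1],[0.15,0.55,0.18,0,0,0.92,-1],[0.19,0.53,0.18,0,0,0.92,-1],[0.23,0.52,0.18,0,0,0.92,-1],[0,0,0,0,0,0,-1],[0,0,0,0,0,0,-1]]]
```

```bash
python3 - <<'E'
from plan import *
plan([(.35,.16,.22,-.2,0,16,-1),(.507,-.055,.13,-1.503,0,16,-1)])
E
```

```text
t 0.1 at [0.2725 0.5617 0.2381] phi 1.119 tau -0.0 w 0.0857
[[[-0.51,-0.68,0.04,-0.02,0,0.94,-1],[-0.57,-0.64,0.04,0,0,0.95,-1],[-0.61,-0.59,0.04,0,0,0.94,-1],[-0.66,-0.54,0.03,0,0,0.95,-1],[-0.71,-0.48,0.04,0,0,0.94,-1],[-0.74,-0.42,0.04,0,0,0.95,-1],[-0.77,-0.36,0.04,0,0,0.94,-1],[-0.8,-0.29,0.04,0,0,0.95,-1]]]
[[[-0.82,-0.23,0.03,0,0,0.94,-1],[-0.84,-0.15,0.04,0,0,0.95,-1],[-0.85,-0.09,0.04,0,0,0.94,-1],[-0.85,-0.02,0.04,0,0,0.95,-1],[-0.85,0.05,0.04,0,0,0.94,-1],[-0.84,0.12,0.03,0,0,0.95,-1],[-0.83,0.19,0.04,0,0,0.94,-1],[-0.82,0.26,0.04,0,0,0.95,-1]]]
[[[-0.37,0.41,0.19,0,0,0.93,-1],[-0.34,0.44,0.19,0,0,0.93,-1],[-0.3,0.46,0.18,0,0,0.93,-1],[-0.27,0.49,0.19,0,0,0.94,-1],[-0.22,0.51,0.19,0,0,0.93,-1],[-0.18,0.52,0.19,0,0,0.93,-1],[-0.14,0.54,0.18,0,0,0.94,-1],[-0.09,0.55,0.19,0,0,0.93,-1]]]
[[[-0.05,0.55,0.19,0,0,0.93,-1],[-0.01,0.56,0.19,0,0,0.94,-1],[0.05,0.55,0.18,0,0,0.93,-1],[0.08,0.55,0.19,0,0,0.93,-1],[0.13,0.53,0.19,0,0,0.94,-1],[0.18,0.53,0.19,0,0,0.93,-1],[0.21,0.51,0.18,0,0,0.93,-1],[0.26,0.49,0.19,0,0,0.94,-1]]]
```

What could be mistaken: trays at top px (322,187) about 96 mm, and (323,147) and (174,214) about 65 mm. I choose (322,187). The prop at (306,230) has black look-alikes: a castor at (249,250) and the mouse at (438,143). The crop confirmed both choices.

```bash
python3 -m pendant '[[[-0.51,-0.68,0.04,-0.02,0,0.94,-1],[-0.57,-0.64,0.04,0,0,0.95,-1],[-0.61,-0.59,0.04,0,0,0.94,-1],[-0.66,-0.54,0.03,0,0,0.95,-1],[-0.71,-0.48,0.04,0,0,0.94,-1],[-0.74,-0.42,0.04,0,0,0.95,-1],[-0.77,-0.36,0.04,0,0,0.94,-1],[-0.8,-0.29,0.04,0,0,0.95,-1]]]' 100
python3 -m pendant '[[[-0.82,-0.23,0.03,0,0,0.94,-1],[-0.84,-0.15,0.04,0,0,0.95,-1],[-0.85,-0.09,0.04,0,0,0.94,-1],[-0.85,-0.02,0.04,0,0,0.95,-1],[-0.85,0.05,0.04,0,0,0.94,-1],[-0.84,0.12,0.03,0,0,0.95,-1],[-0.83,0.19,0.04,0,0,0.94,-1],[-0.82,0.26,0.04,0,0,0.95,-1]]]'
python3 -m pendant '[[[-0.37,0.41,0.19,0,0,0.93,-1],[-0.34,0.44,0.19,0,0,0.93,-1],[-0.3,0.46,0.18,0,0,0.93,-1],[-0.27,0.49,0.19,0,0,0.94,-1],[-0.22,0.51,0.19,0,0,0.93,-1],[-0.18,0.52,0.19,0,0,0.93,-1],[-0.14,0.54,0.18,0,0,0.94,-1],[-0.09,0.55,0.19,0,0,0.93,-1]]]'
python3 -m pendant '[[[-0.05,0.55,0.19,0,0,0.93,-1],[-0.01,0.56,0.19,0,0,0.94,-1],[0.05,0.55,0.18,0,0,0.93,-1],[0.08,0.55,0.19,0,0,0.93,-1],[0.13,0.53,0.19,0,0,0.94,-1],[0.18,0.53,0.19,0,0,0.93,-1],[0.21,0.51,0.18,0,0,0.93,-1],[0.26,0.49,0.19,0,0,0.94,-1]]]'
python3 - <<'E'
from plan import *
plan([(.507,-.055,.036,-1.53,0,5,-1),(.507,-.055,.036,-1.53,0,3,-1)])
E
```

```text
t: 0.9
eef_pos: [0.3114, 0.3602, 0.2292]
tcp_rot: [-0.0, 0.529, 0.849, 0.0]
ft_force: [0.1, 0.3, -0.6]
grip_width: 0.0853
finger_force: 0.0
t: 1.7
eef_pos: [0.35, 0.1594, 0.2201]
tcp_rot: [-0.0, 0.775, 0.632, 0.001]
ft_force: [0.4, -0.1, -0.4]
grip_width: 0.0849
finger_force: 0.0
t: 2.5
eef_pos: [0.4289, 0.0526, 0.1748]
tcp_rot: [-0.001, 0.937, 0.35, 0.0]
ft_force: [-0.1, 0.5, 0.9]
grip_width: 0.0851
finger_force: 0.0
t: 3.3
eef_pos: [0.5074, -0.0546, 0.1296]
tcp_rot: [-0.001, 0.999, 0.032, -0.0]
ft_force: [0.1, 0.8, 0.7]
grip_width: 0.0853
finger_force: 0.0
t 3.3 at [ 0.5074 -0.0546  0.1296] phi -1.507 tau 0.0 w 0.0853
[[[0,0,0.62,-0.02,0,0.05,-1],[-0.01,0.01,0.63,0,0,0.06,-1],[0,0,0.62,0,0,0.05,-1],[0,0,0.63,0,0,0.05,-1],[0,0,0.62,0,0,0.06,-1],[0,0,0,0,0,0,-1],[0,0,0,0,0,0,-1],[0,0,0,0,0,0,-1]]]
```

```bash
python3 -m pendant '[[[0,0,0.62,0,0,0,-1],[0,0,0.63,0,0,0,-1],[0,0,0.62,0,0,0,-1],[0,0,0.63,0,0,0,-1],[0,0,0.62,0,0,0,-1],[0,0,0,0,0,0,0.9],[0,0,0,0,0,0,0.9],[0,0,0,0,0,0,1]]]' 100
python3 -m pendant '[[[0,0,0,0,0,0,1],[0,0,0,0,0,0,1],[0,0,0,0,0,0,1],[0,0,0,0,0,0,1],[0,0,0,0,0,0,1],[0,0,0,0,0,0,1],[0,0,0,0,0,0,1],[0,0,0,0,0,0,1]]]'
python3 - <<'E'
from plan import *
s,p,M,phi,tau=pose(); print(p,phi,s["grip_width"],s["finger_force"])
crop("scene",265,170,345,245,8,"pics/g1.png")
E
```

```text
t: 4.1
eef_pos: [0.5084, -0.0541, 0.0375]
tcp_rot: [-0.001, 0.999, 0.034, 0.001]
ft_force: [-0.2, 0.4, -0.1]
grip_width: 0.0441
finger_force: 0.0
t: 4.9
eef_pos: [0.5085, -0.0542, 0.0377]
tcp_rot: [-0.001, 0.999, 0.034, 0.001]
ft_force: [-0.1, 0.5, 6.6]
grip_width: 0.0127
finger_force: 97.3
[ 0.50847722 -0.05415007  0.03770435] -1.5033432393248454 0.012655688702920012 97.27322816848755
```

```bash
cat >>plan.py <<'E'
B=(.580,-.350,-.538)
def b2w(x,y): c,s=np.cos(B[2]),np.sin(B[2]); return B[0]+c*x-s*y, B[1]+s*x+c*y
def w2b(p): c,s=np.cos(B[2]),np.sin(B[2]); d=np.asarray(p)[:2]-B[:2]; return np.array([c*d[0]+s*d[1],-s*d[0]+c*d[1]])
E
python3 - <<'E'
from plan import *
print(b2w(-.27,0))
plan([(None,None,.075,None,0,3,1),(.40,-.14,.10,-.17,0,16,1),(*b2w(-.27,0),.05,np.pi/2-.538,0,16,1)])
E
```

```text
(np.float64(0.3481414859438972), np.float64(-0.21164672226616377))
t 4.95 at [ 0.5085 -0.0542  0.0377] phi -1.503 tau -0.2 w 0.0131
[[[0,0,-0.41,-0.01,-0.01,0,1],[0,0,-0.42,0,-0.01,0,1],[0,0,-0.41,0,-0.01,0,1],[-0.24,0.16,-0.05,0,0,-0.95,1],[-0.25,0.15,-0.05,0,0,-0.96,1],[-0.26,0.12,-0.06,0,0,-0.95,1],[-0.27,0.1,-0.05,0,0,-0.96,1],[-0.28,0.07,-0.05,0,0,-0.95,1]]]
[[[-0.28,0.06,-0.05,0,0,-0.96,1],[-0.29,0.03,-0.06,0,0,-0.95,1],[-0.28,0,-0.05,0,0,-0.96,1],[-0.29,-0.02,-0.05,0,0,-0.95,1],[-0.29,-0.04,-0.05,0,0,-0.96,1],[-0.28,-0.06,-0.06,0,0,-0.95,1],[-0.27,-0.09,-0.05,0,0,-0.96,1],[-0.27,-0.12,-0.05,0,0,-0.95,1]]]
[[[-0.25,-0.13,-0.05,0,0,-0.96,1],[-0.25,-0.15,-0.05,0,0,-0.95,1],[-0.23,-0.18,-0.06,0,0,-0.96,1],[-0.17,-0.08,0.1,0,0,-0.86,1],[-0.15,-0.09,0.11,0,0,-0.86,1],[-0.15,-0.11,0.1,0,0,-0.86,1],[-0.15,-0.11,0.11,0,0,-0.86,1],[-0.13,-0.13,0.1,0,0,-0.87,1]]]
[[[-0.12,-0.14,0.11,0,0,-0.86,1],[-0.12,-0.14,0.1,0,0,-0.86,1],[-0.1,-0.15,0.1,0,0,-0.86,1],[-0.09,-0.17,0.11,0,0,-0.86,1],[-0.08,-0.16,0.1,0,0,-0.86,1],[-0.06,-0.17,0.11,0,0,-0.86,1],[-0.06,-0.18,0.1,0,0,-0.87,1],[-0.04,-0.18,0.11,0,0,-0.86,1]]]
[[[-0.02,-0.18,0.1,0,0,-0.86,1],[-0.01,-0.19,0.11,0,0,-0.86,1],[0,-0.18,0.1,0,0,-0.86,1],[0,0,0,0,0,0,1],[0,0,0,0,0,0,1],[0,0,0,0,0,0,1],[0,0,0,0,0,0,1],[0,0,0,0,0,0,1]]]
```

```bash
python3 -m pendant '[[[0,0,-0.41,-0.01,-0.01,0,1],[0,0,-0.42,0,-0.01,0,1],[0,0,-0.41,0,-0.01,0,1],[-0.24,0.16,-0.05,0,0,-0.95,1],[-0.25,0.15,-0.05,0,0,-0.96,1],[-0.26,0.12,-0.06,0,0,-0.95,1],[-0.27,0.1,-0.05,0,0,-0.96,1],[-0.28,0.07,-0.05,0,0,-0.95,1]]]' | grep -v tcp
python3 -m pendant '[[[-0.28,0.06,-0.05,0,0,-0.96,1],[-0.29,0.03,-0.06,0,0,-0.95,1],[-0.28,0,-0.05,0,0,-0.96,1],[-0.29,-0.02,-0.05,0,0,-0.95,1],[-0.29,-0.04,-0.05,0,0,-0.96,1],[-0.28,-0.06,-0.06,0,0,-0.95,1],[-0.27,-0.09,-0.05,0,0,-0.96,1],[-0.27,-0.12,-0.05,0,0,-0.95,1]]]'| grep -v tcp
python3 -m pendant '[[[-0.25,-0.13,-0.05,0,0,-0.96,1],[-0.25,-0.15,-0.05,0,0,-0.95,1],[-0.23,-0.18,-0.06,0,0,-0.96,1],[-0.17,-0.08,0.1,0,0,-0.86,1],[-0.15,-0.09,0.11,0,0,-0.86,1],[-0.15,-0.11,0.1,0,0,-0.86,1],[-0.15,-0.11,0.11,0,0,-0.86,1],[-0.13,-0.13,0.1,0,0,-0.87,1]]]'| grep -v tcp
python3 -m pendant '[[[-0.12,-0.14,0.11,0,0,-0.86,1],[-0.12,-0.14,0.1,0,0,-0.86,1],[-0.1,-0.15,0.1,0,0,-0.86,1],[-0.09,-0.17,0.11,0,0,-0.86,1],[-0.08,-0.16,0.1,0,0,-0.86,1],[-0.06,-0.17,0.11,0,0,-0.86,1],[-0.06,-0.18,0.1,0,0,-0.87,1],[-0.04,-0.18,0.11,0,0,-0.86,1]]]'
python3 - <<'E'
from plan import *
plan([(*b2w(-.27,0),.05,np.pi/2-.538,0,4,1),(*b2w(-.238,0),.05,np.pi/2-.538,0,4,1)])
E
```

```text
t: 5.75
eef_pos: [0.4735, -0.081, 0.0827]
ft_force: [0.5, 0.4, -0.2]
grip_width: 0.0127
finger_force: 97.3
t: 6.55
eef_pos: [0.4193, -0.124, 0.0954]
ft_force: [-0.1, -0.4, -1.0]
grip_width: 0.013
finger_force: 97.3
t: 7.35
eef_pos: [0.3829, -0.1626, 0.0844]
ft_force: [0.0, 0.3, -1.0]
grip_width: 0.0129
finger_force: 97.3
t: 8.15
eef_pos: [0.3572, -0.1986, 0.0592]
tcp_rot: [-0.0, 0.371, 0.929, -0.0]
ft_force: [1.0, -0.2, -0.7]
grip_width: 0.0129
finger_force: 97.3
t 8.15 at [ 0.3572 -0.1986  0.0592] phi 0.811 tau -0.0 w 0.0129
[[[-0.02,-0.13,0.08,-0.01,0,-0.64,1],[-0.01,-0.13,0.07,0,0,-0.63,1],[-0.01,-0.14,0.08,0,0,-0.64,1],[0,-0.13,0.08,0,0,-0.64,1],[-0.27,0,0,0,0,0,1],[-0.26,0,0,0,0,0,1],[-0.27,0,0,0,0,0,1],[-0.26,0,0,0,0,0,1]]]
```

```bash
python3 -m pendant '[[[-0.02,-0.13,0.08,-0.01,0,-0.64,1],[-0.01,-0.13,0.07,0,0,-0.63,1],[-0.01,-0.14,0.08,0,0,-0.64,1],[0,-0.13,0.08,0,0,-0.64,1],[-0.27,0,0,0,0,0,1],[-0.26,0,0,0,0,0,1],[-0.27,0,0,0,0,0,1],[-0.26,0,0,0,0,0,1]]]'
python3 - <<'E'
from fit import *
from plan import *
s,p,M,phi,tau=pose(); print(p,phi,w2b(p))
def marks(n):
    P=[(-24,15,0),(-24,-15,0),(60,15,0),(60,-15,0),(134,12,88),(134,-12,88),(0,0,70)]
    return proj(n,T(p[0],p[1],phi-np.pi/2,np.array(P)/1000)+[0,0,p[2]-.0377])
A=[]
for n,b in(("top",(340,180,440,255)),("scene",(310,185,410,280))):
    crop(n,*b,5.3,f"pics/_{n}.png",marks(n)); A.append(cv2.imread(f"pics/_{n}.png"))
h=max(a.shape[0] for a in A); A=[cv2.copyMakeBorder(a,0,h-a.shape[0],0,0,0) for a in A]
o=np.hstack(A); cv2.imwrite("pics/g2.png",cv2.resize(o,(800,int(o.shape[0]*800/o.shape[1]))))
E
```

```text
t: 8.95
eef_pos: [0.3765, -0.2284, 0.0495]
tcp_rot: [-0.0, 0.267, 0.964, 0.0]
ft_force: [0.3, 0.8, -0.8]
grip_width: 0.0131
finger_force: 97.3
[ 0.37649702 -0.22835678  0.0495324 ] 1.029766028556305 [-2.37087541e-01  1.80414181e-04]
```

View pics/g2.png

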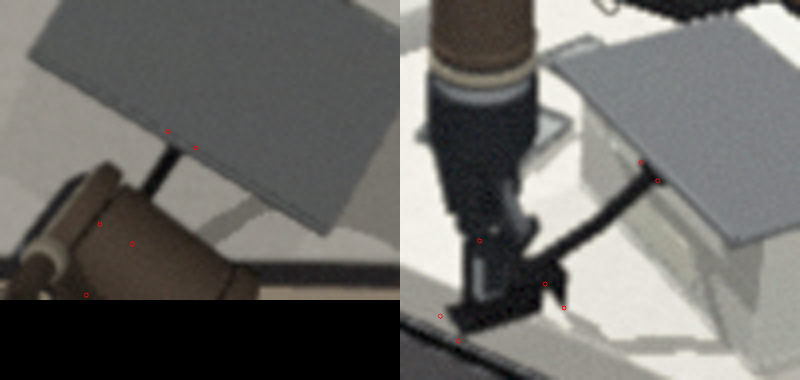

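```bash
python3 - <<'E'
from plan import *
f=np.pi/2-.538
plan([(*b2w(-.231,0),.11,f,0,5,1),(*b2w(-.221,0),.14,f,0,3,1),(*b2w(-.181,0),.16,f,0,4,1),(*b2w(-.156,0),.165,f,0,4,1)])
E
```

```text
t 9.05 at [ 0.3771 -0.2288  0.0496] phi 1.03 tau 0.1 w 0.0129
[[[-0.04,0,-0.4,0,0,-0.01,1],[-0.03,0,-0.41,0,0,0,1],[-0.04,0,-0.4,0,0.01,-0.01,1],[-0.03,0,-0.4,0,0,-0.01,1],[-0.04,0,-0.4,0,0,0,1],[-0.11,0,-0.33,0,0,0,1],[-0.11,0,-0.34,0,0,0,1],[-0.11,0,-0.33,0,0,0,1]]]
[[[-0.33,0,-0.17,0,0,0,1],[-0.34,0,-0.16,0,0,0,1],[-0.33,0,-0.17,0,0,0,1],[-0.34,0,-0.17,0,0,0,1],[-0.21,0,-0.04,0,0,0,1],[-0.2,0,-0.04,0,0,0,1],[-0.21,0,-0.04,0,0,0,1],[-0.21,0,-0.05,0,0,0,1]]]
```

```bash
python3 -m pendant '[[[-0.04,0,-0.4,0,0,0,1],[-0.03,0,-0.41,0,0,0,1],[-0.04,0,-0.4,0,0,0,1],[-0.03,0,-0.4,0,0,0,1],[-0.04,0,-0.4,0,0,0,1],[-0.11,0,-0.33,0,0,0,1],[-0.11,0,-0.34,0,0,0,1],[-0.11,0,-0.33,0,0,0,1]]]'
python3 -m pendant '[[[-0.33,0,-0.17,0,0,0,1],[-0.34,0,-0.16,0,0,0,1],[-0.33,0,-0.17,0,0,0,1],[-0.34,0,-0.17,0,0,0,1],[-0.21,0,-0.04,0,0,0,1],[-0.2,0,-0.04,0,0,0,1],[-0.21,0,-0.04,0,0,0,1],[-0.21,0,-0.05,0,0,0,1]]]'
python3 - <<'E'
from plan import *
s,p,M,phi,tau=pose(); print(p,phi,w2b(p))
A=[]
for n,b in(("top",(340,150,460,255)),("scene",(320,175,440,280))):
    cv2.imwrite(f"pics/{n}1.png",imaging.snapshot(n)[:,:,::-1]); im=cv2.imread(f"pics/{n}1.png")[b[1]:b[3],b[0]:b[2]]; A.append(cv2.resize(im,(400,350),interpolation=cv2.INTER_CUBIC))
cv2.imwrite("pics/g3.png",np.hstack(A))
E
```

```text
t: 9.85
eef_pos: [0.3885, -0.2358, 0.1402]
tcp_rot: [-0.001, 0.267, 0.964, 0.0]
ft_force: [-0.4, 1.4, -3.7]
grip_width: 0.013
finger_force: 97.3
t: 10.65
eef_pos: [0.4442, -0.2692, 0.1641]
tcp_rot: [-0.001, 0.267, 0.964, 0.001]
ft_force: [-1.9, 0.9, -1.5]
grip_width: 0.013
finger_force: 97.5
[ 0.44422499 -0.26916426  0.16414199] 1.0299927091281802 [-1.58016601e-01 -1.57270936e-04]
```

View pics/g3.png

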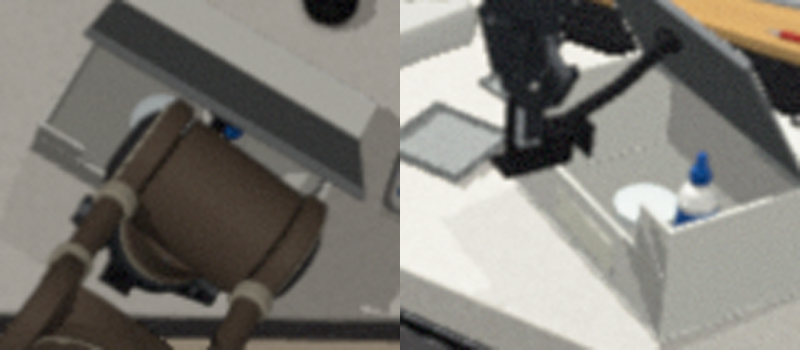

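```bash
python3 - <<'E'
from edge import *
from plan import *
for n,u,v,z in(("scene",410.1,220.1,.105),("top",409,188.5,.1),("top",351,187,.118),("scene",399.5,243.5,.118),("scene",390.5,235,.118)):
    print(n,u,v,(w2b(at(n,u,v,z))*1000).round(1))
o1,d1=ray("scene",410.1,220.1)
im={n:cv2.imread(f"pics/{n}1.png") for n in C}
# front-wall / body edges visible now
L=dict(top=[((-87.5,80,118),(-87.5,123,118)),((-87.5,125,118),(40,125,118)),((87.5,125,125),(87.5,-125,125)),((50.5,125,125),(87.5,125,125))],
 scene=[((-87.5,-125,2),(-87.5,-125,116)),((-87.5,-125,118),(30,-125,118)),((-87.5,-82,118),(-87.5,-123,118)),((-87.5,-20,70),(-87.5,-76,70)),((-87.5,-125,0),(60,-125,0)),((-87.5,-125,0),(-87.5,70,0))])
for N in(("top",),("scene",),("top","scene")): print(N,efit(im,L,[.58,-.35,-.538],N).round(4))
q=np.array([.58,-.35,-.538])
for n,b in(("top",(340,150,420,215)),("scene",(350,205,440,285))):
    k=5; a=cv2.resize(im[n][b[1]:b[3],b[0]:b[2]],None,fx=k,fy=k,interpolation=cv2.INTER_CUBIC)
    for s in L[n]:
        e=((proj(n,T(*q,np.array(s)/1000))+.5-b[:2])*k).astype(int); cv2.line(a,tuple(e[0].tolist()),tuple(e[1].tolist()),(0,0,255),1)
    cv2.imwrite(f"pics/_{n}.png",a)
A=[cv2.resize(cv2.imread(f"pics/_{n}.png"),(400,330 if n=="top" else 356)) for n in("top","scene")]; A[0]=cv2.copyMakeBorder(A[0],0,26,0,0,0)
cv2.imwrite("pics/g4.png",np.hstack(A))
E
```

```text
scene 410.1 220.1 [ 11.4 -23.6]
top 409 188.5 [  3.6 -22.6]
top 351 187 [-89.3 127.5]
scene 399.5 243.5 [ -88.1 -117.4]
scene 390.5 235 [-89.3 -75. ]
('top',) [ 0.5854 -0.349  -0.4689]
('scene',) [ 0.5828 -0.3411 -0.5148]
('top', 'scene') [ 0.5826 -0.3427 -0.5251]
```

View pics/g4.png

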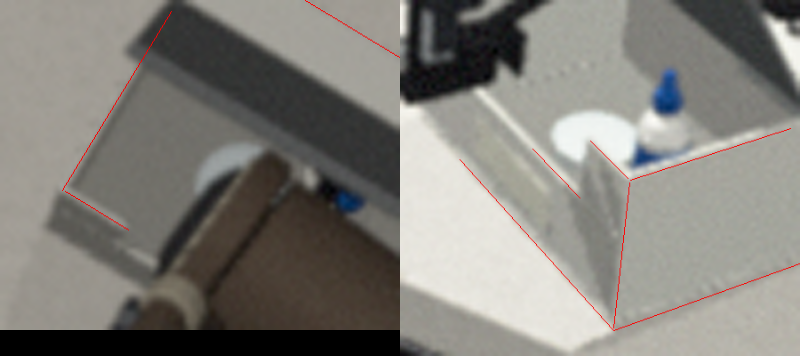

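```bash
python3 - <<'E'
from plan import *
for u,v,z in((401.1,186.5,.214),(402,186.5,.214),(377,219.5,.1264),(350,226.5,.1264)): print((w2b(at("scene",u,v,z))*1000).round(1))
im=cv2.imread("pics/scene1.png")[180:240,335:415]; cv2.imwrite("pics/g5.png",cv2.resize(im,None,fx=9,fy=9,interpolation=cv2.INTER_CUBIC))
E
```

```text
[-17.1  -2.8]
[-14.8  -3.9]
[-90.8  -5.5]
[-175.3   -2.6]
```

View pics/g5.png

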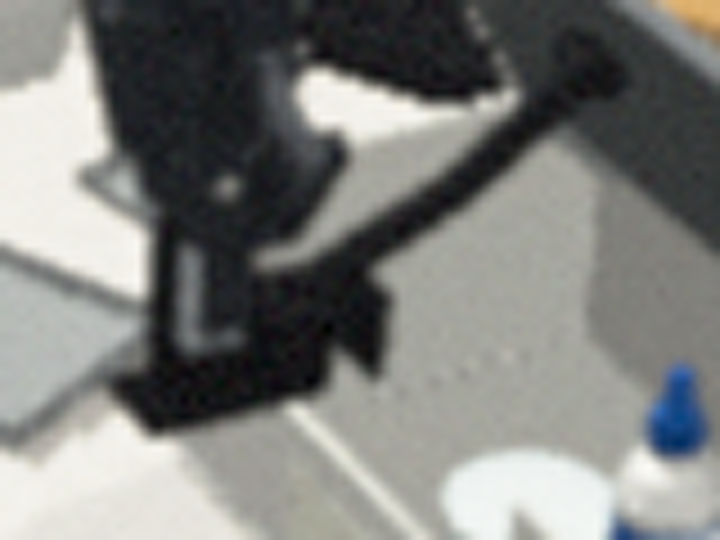

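```bash
python3 - <<'E'
from plan import *
for x,y,e in((155,430,"tail R (-24,-15)"),(112,385,"tail L (-24,15)"),(325,386,"rear jaw R (38.5,-15)"),(380,377,"front jaw R (60,-15)")):
    print(e,(w2b(at("scene",335+x/9-.5,180+y/9-.5,.1264))*1000+[158,0]).round(1))
for e in((583,62),): print("nose",(w2b(at("scene",335+e[0]/9-.5,180+e[1]/9-.5,.214))*1000+[158,0]).round(1))
E
```

```text
tail R (-24,-15) [-14.8  -7.9]
tail L (-24,15) [-15.5  19.1]
rear jaw R (38.5,-15) [ 43.8 -10. ]
front jaw R (60,-15) [ 61.7 -13.2]
nose [ 1.367e+02 -1.000e-01]
```

```bash
python3 - <<'E'
from plan import *
f=np.pi/2-.538
plan([(*b2w(-.158,.03),.170,f,0,2,1),(*b2w(-.156,.097),.170,f,0,5,1),(*b2w(-.1345,.097),.170,f,0,4,1),(*b2w(-.1345,.097),.158,f,0,5,1)])
E
```

```text
t 10.75 at [ 0.4451 -0.2697  0.1646] phi 1.03 tau -0.0 w 0.0132
[[[0.02,0.5,-0.09,0,0,-0.02,1],[0.01,0.51,-0.09,0,-0.01,-0.01,1],[-0.01,0.45,0,0,0,0,1],[-0.01,0.44,0,0,0,0,1],[-0.02,0.45,0,0,0,0,1],[-0.01,0.44,0,0,0,0,1],[-0.01,0.45,0,0,0,0,1],[-0.18,0,0,0,0,0,1]]]
[[[-0.18,0,0,0,0,0,1],[-0.18,0,0,0,0,0,1],[-0.18,0,0,0,0,0,1],[0,0,0.08,0,0,0,1],[0,0,0.08,0,0,0,1],[0,0,0.08,0,0,0,1],[0,0,0.08,0,0,0,1],[0,0,0.08,0,0,0,1]]]
```

```bash
python3 -m pendant '[[[0.02,0.5,-0.09,0,0,-0.02,1],[0.01,0.51,-0.09,0,-0.01,-0.01,1],[-0.01,0.45,0,0,0,0,1],[-0.01,0.44,0,0,0,0,1],[-0.02,0.45,0,0,0,0,1],[-0.01,0.44,0,0,0,0,1],[-0.01,0.45,0,0,0,0,1],[-0.18,0,0,0,0,0,1]]]'
python3 -m pendant '[[[-0.18,0,0,0,0,0,1],[-0.18,0,0,0,0,0,1],[-0.18,0,0,0,0,0,1],[0,0,0.08,0,0,0,1],[0,0,0.08,0,0,0,1],[0,0,0.08,0,0,0,1],[0,0,0.08,0,0,0,1],[0,0,0.08,0,0,0,1]]]'
python3 - <<'E'
from plan import *
s,p,M,phi,tau=pose(); print(p,w2b(p),phi,s["ft_force"],s["torque"])
for n in C: cv2.imwrite(f"pics/{n}2.png",imaging.snapshot(n)[:,:,::-1])
plan([(*b2w(-.1345,.097),.142,np.pi/2-.538,0,8,1)])
E
```

```text
t: 11.55
eef_pos: [0.5002, -0.1869, 0.1698]
tcp_rot: [-0.001, 0.265, 0.964, 0.001]
ft_force: [-1.7, 1.9, -0.7]
grip_width: 0.0131
finger_force: 97.9
t: 12.35
eef_pos: [0.513, -0.1972, 0.1575]
tcp_rot: [-0.001, 0.266, 0.964, 0.0]
ft_force: [-2.8, 1.7, -1.8]
grip_width: 0.0129
finger_force: 97.9
[ 0.51299897 -0.19716235  0.15746674] [-0.13585314  0.09691444] 1.0324511807058876 [-2.77183727  1.7343979  -1.7686332 ] [ 0.1755976   0.30691847 -0.01306982]
t 12.45 at [ 0.5128 -0.197   0.1573] phi 1.033 tau -0.1 w 0.013
[[[-0.01,0,0.06,0,0,0,1],[0,0,0.07,0,-0.01,0,1],[-0.01,0,0.06,0,0,0,1],[-0.01,0,0.06,0,0,0,1],[0,0,0.07,0,0,0,1],[-0.01,0,0.06,0,-0.01,0,1],[-0.01,0,0.07,0,0,0,1],[0,0,0.06,0,0,0,1]]]
```

```bash
python3 -m pendant '[[[-0.01,0,0.06,0,0,0,1],[0,0,0.07,0,0,0,1],[-0.01,0,0.06,0,0,0,1],[0,0,0.06,0,0,0,1],[0,0,0.07,0,0,0,1],[0,0,0.06,0,0,0,1],[0,0,0.07,0,0,0,1],[0,0,0.06,0,0,0,1]]]'
python3 - <<'E'
from plan import *
s,p,M,phi,tau=pose(); print(p,w2b(p),s["ft_force"].round(1),s["torque"].round(2))
E
```

```text
t: 13.25
eef_pos: [0.5137, -0.1975, 0.1423]
tcp_rot: [-0.001, 0.266, 0.964, 0.0]
ft_force: [-3.0, 1.0, -1.7]
grip_width: 0.0131
finger_force: 97.9
[ 0.51371723 -0.19748618  0.14228886] [-0.13507041  0.0970044 ] [-3.   1.  -1.7] [0.21 0.38 0.05]
```

```bash
python3 -m pendant '[[[0,0,0.07,0,0,0,1],[0,0,0.07,0,0,0,1],[0,0,0.07,0,0,0,1],[0,0,0.07,0,0,0,1],[0,0,0.02,0,0,0,1],[0,0,0,0,0,0,1],[0,0,0,0,0,0,1],[0,0,0,0,0,0,1]]]'
python3 - <<'E'
from plan import *
s,p,M,phi,tau=pose(); print(p,w2b(p),s["ft_force"].round(1),s["torque"].round(2))
E
```

```text
t: 14.05
eef_pos: [0.5139, -0.1976, 0.1339]
tcp_rot: [-0.0, 0.266, 0.964, 0.0]
ft_force: [-5.4, 1.9, 2.2]
grip_width: 0.0131
finger_force: 98.6
[ 0.51389293 -0.19756497  0.13390171] [-0.13487916  0.09702678] [-5.4  1.9  2.2] [0.31 0.59 0.01]
```

```bash
python3 -m pendant '[[[0,0,0.04,0,0,0,1],[0,0,0.04,0,0,0,1],[0,0,0,0,0,0,1],[0,0,0,0,0,0,1],[0,0,0,0,0,0,1],[0,0,0,0,0,0,0.8],[0,0,0,0,0,0,0.6],[0,0,0,0,0,0,0.5]]]' 40
python3 - <<'E'
from plan import *
s,p,M,phi,tau=pose(); print(p,w2b(p),s["ft_force"].round(1),s["torque"].round(2))
E
```

```text
t: 14.85
eef_pos: [0.516, -0.1987, 0.1323]
tcp_rot: [0.002, 0.266, 0.964, -0.0]
ft_force: [0.2, -0.6, 0.5]
grip_width: 0.0214
finger_force: 0.0
[ 0.51595406 -0.19866117  0.13230036] [-0.13254748  0.0971416 ] [ 0.2 -0.6  0.5] [-0.    0.02 -0.02]
```

```bash
python3 -m pendant '[[[0,0,0,0,0,0,0],[0,0,0,0,0,0,-0.2],[0,0,-0.2,0,0,0,-0.2],[0,0,-0.6,0,0,0,-0.2],[0,0,-0.9,0,0,0,-0.2],[0.4,0,-0.9,0,0,0,-0.5],[0.9,0,-0.9,0,0,0,-1],[1,0,-0.9,0,0,0,-1]]]' 40
python3 - <<'E'
from plan import *
s,p,M,phi,tau=pose(); print(p,w2b(p),s["ft_force"].round(1))
im={n:imaging.snapshot(n)[:,:,::-1] for n in C}; A=[]
for n,b in(("top",(340,150,460,255)),("scene",(335,160,455,265))):
    cv2.imwrite(f"pics/{n}3.png",im[n]); A.append(cv2.resize(im[n][b[1]:b[3],b[0]:b[2]],(400,350),interpolation=cv2.INTER_CUBIC))
    g=im[n].astype(int); m=((g[:,:,0]>g[:,:,2]+50)&(g[:,:,0]>g[:,:,1]+30)).astype(np.uint8); m[:b[1]]=0;m[b[3]:]=0;m[:,:b[0]]=0;m[:,b[2]:]=0
    k,_,st,ce=cv2.connectedComponentsWithStats(m); print(n,[(st[i].tolist(),ce[i].round(1).tolist()) for i in range(1,k) if st[i][4]>3])
cv2.imwrite("pics/g6.png",np.hstack(A))
E
```

```text
t: 15.65
eef_pos: [0.4546, -0.1623, 0.2646]
tcp_rot: [0.0, 0.266, 0.964, 0.0]
ft_force: [-0.1, -0.5, 0.4]
grip_width: 0.0855
finger_force: 0.0
[ 0.45461001 -0.16228572  0.2646184 ] [-0.20386527  0.09694459] [-0.1 -0.5  0.4]
top [([408, 186, 5, 5, 21], [409.8, 188.0])]
scene [([407, 221, 6, 9, 42], [409.7, 225.6]), ([403, 239, 6, 3, 10], [404.9, 240.0])]
```

```bash
python3 - <<'E'
from edge import *
from plan import *
im={n:cv2.imread(f"pics/{n}3.png") for n in C}
for xy in((5,-25),(5,-32)):
    w=b2w(*np.array(xy)/1000); print(xy,proj("scene",[[*w,z] for z in(.105,.08,.055,.005)]).round(1).tolist(),proj("top",[[*w,z] for z in(.105,.08)]).round(1).tolist())
g=im["scene"].astype(int); d=g[:,:,0]-g[:,:,2]
print(d[216:244,400:420])
o1,d1=ray("scene",409.7,225.6);o2,d2=ray("top",409.8,188.0)
A=np.c_[d1,-d2]; s=np.linalg.lstsq(A,o2-o1,rcond=None)[0]; P=o1+d1*s[0];Q=o2+d2*s[1]; print(P,Q,w2b(P),w2b(Q))
def cost(p): return 1
pp=T(*B,[[-.132,.097,0]])[0]; m=sil("scene",pp[0],pp[1],B[2],prop,z=.096)
for n in C:
    m=sil(n,pp[0],pp[1],B[2],prop,z=.096)>.5; k=im[n].max(2)<75; print(n,"dark in model",k[m].mean(),m.sum())
E
```

```text
(5, -25) [[408.5, 220.9], [407.7, 227.9], [406.9, 234.8], [405.3, 248.2]] [[410.3, 188.2], [408.4, 189.9]]
(5, -32) [[409.9, 222.1], [409.1, 229.2], [408.3, 236.1], [406.6, 249.5]] [[412.3, 189.4], [410.4, 191.1]]
[[ -6  -6  -7  -6  -5  -8  -5  -6  -7  -5  -8  -5  -6  -6  -8  -5  -6  -7
   -6  -7]
 [ -6  -4  -6  -4  -7  -8  -5  -5  -9  -8  -5  -6  -2  -4  -4  -7  -6  -5
   -6  -7]
 [ -7  -6  -5  -7  -5  -6  -6  -8  -6  -5  -6  -8  -9  -5  -8  -8  -5  -5
   -6  -6]
 [ -6  -8  -9  -6  -4  -5  -7  -8  -8  -5  -2  -1  -5  -5  -8  -5  -5  -5
   -6  -7]
 [-11  -6  -8  -6  -6  -3  -5  -3  -3  17  44  31   0  -7  -7  -5  -6  -5
   -6  -7]
 [ -8  -5  -6  -9  -6  -5  -5  -3   7  60 109  86  20  -4  -9  -6  -8  -6
   -4  -8]
 [ -7  -7  -8  -9  -7 -10  -6  -7  12  71 118  88  24  -4  -5  -6  -5  -7
   -8  -6]
 [ -8  -7  -6  -5  -6  -7  -7   0  27  79 109  80  30  -3  -7  -5  -5  -7
   -9  -7]
 [ -8  -6  -7  -8 -10  -6  -6  12  63  99 111  89  36   1  -9  -7  -5  -4
   -8  -6]
 [ -6  -9  -7  -3  -7  -8   5  55 116 114 113  95  64  16  -4  -7  -6  -9
   -5  -6]
 [ -7  -6  -7  -5  -8  -3  17  74 11
[... 1006 characters left out ...]
 15   2   1  -5   0  -3  -3   2   7  17   8  -6 -10
  -11 -10]
 [  1   1  19  47  76  57  42  31  25  24  22  22  22  19  15  -5 -11 -11
   -9 -11]
 [  0   5  26  61  95  88  80  70  51  27  29  23  13  -1  -4  -9 -11  -9
   -9 -10]
 [ -3   4  37  60  65  49  37  30  22   1  -4  -4  -5  -8 -10 -11 -10  -8
   -8 -11]
 [ -8   3  29  23  19  18  -5  -6  -2  -7 -10 -10 -10  -8 -12  -8 -10  -7
   -9 -10]
 [ -7  -5   3  -1  -6  -3  -8  -9 -12 -10  -9 -10  -8  -9  -9  -6  -7  -9
   -9 -10]]
[ 0.57639194 -0.37738399  0.08678263] [ 0.57605001 -0.37686966  0.08658598] [ 0.01093373 -0.02536444] [ 0.01037654 -0.02509797]
scene dark in model 0.7085427135678392 796
top dark in model 0.9105058365758755 514
```

```bash
python3 - <<'E'
from plan import *
f=np.pi/2-.538
plan([(*b2w(-.14,-.0252),.25,f,34,8,-1),(*b2w(-.054,-.0252),.158,f,34,6,-1),(*b2w(-.02,-.0252),.107,f,34,4,-1),(*b2w(.0184,-.0252),.0504,f,34,6,-1)])
E
```

```text
t 15.75 at [ 0.4549 -0.162   0.2676] phi 1.033 tau 0.3 w 0.0854
[[[-0.27,-0.51,0.07,0.01,-0.84,0,-1],[-0.25,-0.51,0.1,0,-0.84,0,-1],[-0.26,-0.51,0.11,0,-0.84,0,-1],[-0.24,-0.51,0.13,0.01,-0.85,0,-1],[-0.23,-0.51,0.15,0,-0.84,0,-1],[-0.22,-0.51,0.16,0,-0.84,0,-1],[-0.21,-0.52,0.19,0,-0.84,0,-1],[-0.19,-0.51,0.19,0,-0.84,0,-1]]]
[[[-0.11,0,0.69,0,0,0,-1],[-0.11,0,0.69,0,0,0,-1],[-0.11,0,0.69,0,0,0,-1],[-0.11,0,0.69,0,0,0,-1],[-0.11,0,0.7,0,0,0,-1],[-0.12,0,0.69,0,0,0,-1],[0,0,0.51,0,0,0,-1],[0.01,0,0.51,0,0,0,-1]]]
[[[0,0,0.51,0,0,0,-1],[0.01,0.01,0.51,0,0,0,-1],[0,0,0.38,0,0,0,-1],[0,0,0.38,0,0,0,-1],[-0.01,0,0.38,0,0,0,-1],[0,0,0.38,0,0,0,-1],[0,0,0.38,0,0,0,-1],[0,0,0.38,0,0,0,-1]]]
```

```bash
python3 -m pendant '[[[-0.27,-0.51,0.07,0.01,-0.84,0,-1],[-0.25,-0.51,0.1,0,-0.84,0,-1],[-0.26,-0.51,0.11,0,-0.84,0,-1],[-0.24,-0.51,0.13,0.01,-0.85,0,-1],[-0.23,-0.51,0.15,0,-0.84,0,-1],[-0.22,-0.51,0.16,0,-0.84,0,-1],[-0.21,-0.52,0.19,0,-0.84,0,-1],[-0.19,-0.51,0.19,0,-0.84,0,-1]]]' 30
python3 -m pendant '[[[-0.11,0,0.69,0,0,0,-1],[-0.11,0,0.69,0,0,0,-1],[-0.11,0,0.69,0,0,0,-1],[-0.11,0,0.69,0,0,0,-1],[-0.11,0,0.7,0,0,0,-1],[-0.12,0,0.69,0,0,0,-1],[0,0,0.51,0,0,0,-1],[0.01,0,0.51,0,0,0,-1]]]'
python3 - <<'E'
from plan import *
f=np.pi/2-.538
s,p,M,phi,tau=pose(); print(w2b(p),p[2],s["ft_force"].round(1))
plan([(*b2w(.0184,-.0252),.0504,f,34,7,-1)])
E
```

```text
t: 16.55
eef_pos: [0.4464, -0.3013, 0.2452]
tcp_rot: [0.28, 0.254, 0.922, -0.078]
ft_force: [0.8, 0.3, 0.2]
grip_width: 0.0853
finger_force: 0.0
t: 17.35
eef_pos: [0.5346, -0.3534, 0.1257]
tcp_rot: [0.278, 0.255, 0.923, -0.078]
ft_force: [0.7, 0.5, -0.2]
grip_width: 0.0853
finger_force: 0.0
[-0.0372523  -0.02622221] 0.12566597089557321 [ 0.7  0.5 -0.2]
t 17.35 at [ 0.5346 -0.3534  0.1257] phi 1.032 tau 33.6 w 0.0853
[[[-0.02,0.01,0.45,-0.02,-0.01,0.01,-1],[-0.02,0,0.44,0,-0.01,0,-1],[-0.03,0.01,0.45,0,-0.02,0,-1],[-0.02,0,0.44,0,-0.01,0,-1],[-0.02,0.01,0.45,0,-0.01,0,-1],[-0.02,0,0.44,0,-0.01,-0.01,-1],[-0.02,0,0.45,0,-0.02,0,-1],[0,0,0,0,0,0,-1]]]
```

```bash
python3 -m pendant '[[[-0.02,0.01,0.45,-0.02,-0.01,0.01,-1],[-0.02,0,0.44,0,-0.01,0,-1],[-0.03,0.01,0.45,0,-0.02,0,-1],[-0.02,0,0.44,0,-0.01,0,-1],[-0.02,0.01,0.45,0,-0.01,0,-1],[-0.02,0,0.44,0,-0.01,-0.01,-1],[-0.02,0,0.45,0,-0.02,0,-1],[0,0,0,0,0,0,-1]]]'
python3 - <<'E'
from plan import *
s,p,M,phi,tau=pose(); print(w2b(p),p[2],s["ft_force"].round(1),np.degrees(tau))
im={n:imaging.snapshot(n)[:,:,::-1] for n in C}
for n in C:
    cv2.imwrite(f"pics/{n}4.png",im[n]); g=im[n].astype(int); m=((g[:,:,0]>g[:,:,2]+50)&(g[:,:,0]>g[:,:,1]+30)).astype(np.uint8)
    k,_,st,ce=cv2.connectedComponentsWithStats(m); print(n,[(st[i].tolist(),ce[i].round(1).tolist()) for i in range(1,k) if 390<ce[i][0]<425 and 175<ce[i][1]<250])
E
```

```text
t: 18.15
eef_pos: [0.5822, -0.3806, 0.0494]
tcp_rot: [0.281, 0.254, 0.922, -0.077]
ft_force: [-0.5, 0.3, 0.0]
grip_width: 0.0855
finger_force: 0.0
[ 0.01758128 -0.02516627] 0.04938272286995789 [-0.5  0.3  0. ] 33.89719177404651
scene [([410, 221, 2, 2, 4], [410.5, 221.5]), ([403, 239, 6, 3, 11], [404.9, 240.1])]
top [([408, 186, 5, 4, 16], [410.0, 187.5])]
```

```bash
python3 -m pendant '[[[0,0,0,0,0,0,0.2],[0,0,0,0,0,0,0.2],[0,0,0,0,0,0,0.3],[0,0,0,0,0,0,0.5],[0,0,0,0,0,0,1],[0,0,0,0,0,0,1],[0,0,0,0,0,0,1],[0,0,0,0,0,0,1]]]' 35
python3 - <<'E'
from plan import *
f=np.pi/2-.538
s,p,M,phi,tau=pose(); print(w2b(p),p[2],s["ft_force"].round(1),s["torque"].round(2),s["grip_width"],s["finger_force"])
b=w2b(p)
plan([(*b2w(b[0]-.006,b[1]),p[2]+.02,f,34,4,1),(*b2w(b[0]-.05,b[1]+.006),p[2]+.085,f,34,6,1),(*b2w(b[0]-.09,b[1]+.012),p[2]+.115,f,34,6,1)])
E
```

```text
t: 19.05
eef_pos: [0.583, -0.3811, 0.0527]
tcp_rot: [0.283, 0.254, 0.922, -0.078]
ft_force: [-0.9, 1.8, 5.4]
grip_width: 0.0353
finger_force: 35.3
[ 0.01853678 -0.025146  ] 0.05267463716171772 [-0.9  1.8  5.4] [0.07 0.04 0.06] 0.03534346953985901 35.318938011769205
t 19.05 at [ 0.583  -0.3811  0.0527] phi 1.033 tau 34.1 w 0.0353
[[[-0.05,0,-0.17,0,0.01,0,1],[-0.05,0,-0.16,0,0,0,1],[-0.06,0,-0.17,0,0.01,0,1],[-0.05,0,-0.16,0,0.01,0.01,1],[0,0.03,-0.44,0,0,0,1],[0,0.04,-0.43,0,0,0,1],[0,0.03,-0.44,0,0,0,1],[0,0.03,-0.44,0,0,0,1]]]
[[[0.01,0.04,-0.43,0,0,0,1],[0,0.03,-0.44,0,0,0,1],[0.09,0.03,-0.26,0,0,0,1],[0.09,0.04,-0.27,0,0,0,1],[0.09,0.03,-0.26,0,0,0,1],[0.09,0.03,-0.26,0,0,0,1],[0.09,0.04,-0.26,0,0,0,1],[0.09,0.03,-0.27,0,0,0,1]]]
```

```bash
python3 -m pendant '[[[-0.05,0,-0.17,0,0.01,0,1],[-0.05,0,-0.16,0,0,0,1],[-0.06,0,-0.17,0,0.01,0,1],[-0.05,0,-0.16,0,0.01,0.01,1],[0,0.03,-0.44,0,0,0,1],[0,0.04,-0.43,0,0,0,1],[0,0.03,-0.44,0,0,0,1],[0,0.03,-0.44,0,0,0,1]]]'
python3 -m pendant '[[[0.01,0.04,-0.43,0,0,0,1],[0,0.03,-0.44,0,0,0,1],[0.09,0.03,-0.26,0,0,0,1],[0.09,0.04,-0.27,0,0,0,1],[0.09,0.03,-0.26,0,0,0,1],[0.09,0.03,-0.26,0,0,0,1],[0.09,0.04,-0.26,0,0,0,1],[0.09,0.03,-0.27,0,0,0,1]]]'
python3 - <<'E'
from plan import *
f=np.pi/2-.538
s,p,M,phi,tau=pose(); print(w2b(p),p,s["ft_force"].round(1),s["torque"].round(2),s["grip_width"],s["finger_force"])
o,d=np.array([.591,-.101]),None
# tool fwd heading psi=f-pi/2 ; TCP is 7.8mm ahead of bottle axis
def tc(x,y,f): return x+.0078*np.cos(f-np.pi/2), y+.0078*np.sin(f-np.pi/2)
g=np.pi/2-.25
plan([(*b2w(-.20,.0),.185,f,34,5,1),(*b2w(-.235,.11),.19,f+.06,34,6,1),(*tc(.50,-.101,g),.17,g,34,5,1),(*tc(.591,-.105,g),.12,g,34,8,1)])
E
```

```text
t: 19.85
eef_pos: [0.5532, -0.3584, 0.1143]
tcp_rot: [0.28, 0.254, 0.923, -0.077]
ft_force: [-0.2, -0.3, 0.4]
grip_width: 0.035
finger_force: 35.1
t: 20.65
eef_pos: [0.511, -0.3239, 0.1673]
tcp_rot: [0.281, 0.254, 0.922, -0.077]
ft_force: [0.6, -0.6, -1.3]
grip_width: 0.035
finger_force: 35.1
[-0.07262548 -0.01296607] [ 0.51098987 -0.3239197   0.16730821] [ 0.6 -0.6 -1.3] [ 0.12  0.27 -0.02] 0.035018708709420227 35.06375410943292
t 20.65 at [ 0.511  -0.3239  0.1673] phi 1.033 tau 33.9 w 0.035
[[[0.64,0.09,-0.57,0.01,0,0,1],[0.64,0.08,-0.57,0,-0.01,-0.01,1],[0.64,0.09,-0.57,0,0,0,1],[0.64,0.09,-0.58,0,-0.01,0,1],[0.63,0.08,-0.57,0,0,0,1],[0.15,0.61,-0.13,-0.07,0,-0.09,1],[0.14,0.61,-0.13,-0.06,0,-0.1,1],[0.13,0.62,-0.12,-0.07,0,-0.09,1]]]
[[[0.13,0.62,-0.13,-0.06,0,-0.1,1],[0.13,0.62,-0.11,-0.06,0,-0.09,1],[0.12,0.62,-0.12,-0.07,0,-0.1,1],[-0.2,0.41,0.3,-0.29,0,-0.43,1],[-0.22,0.4,0.3,-0.29,0,-0.43,1],[-0.23,0.38,0.32,-0.3,0,-0.44,1],[-0.25,0.37,0.33,-0.29,0,-0.43,1],[-0.26,0.34,0.34,-0.29,0,-0.43,1]]]
[[[-0.19,0.08,0.38,0,0,0,1],[-0.19,0.08,0.38,0,0,0,1],[-0.19,0.07,0.38,0,0,0,1],[-0.19,0.08,0.38,0,0,0,1],[-0.2,0.08,0.38,0,0,0,1],[-0.19,0.08,0.38,0,0,0,1],[-0.19,0.08,0.38,0,0,0,1],[-0.19,0.07,0.38,0,0,0,1]]]
```

```bash
python3 -m pendant '[[[0.64,0.09,-0.57,0.01,0,0,1],[0.64,0.08,-0.57,0,-0.01,-0.01,1],[0.64,0.09,-0.57,0,0,0,1],[0.64,0.09,-0.58,0,-0.01,0,1],[0.63,0.08,-0.57,0,0,0,1],[0.15,0.61,-0.13,-0.07,0,-0.09,1],[0.14,0.61,-0.13,-0.06,0,-0.1,1],[0.13,0.62,-0.12,-0.07,0,-0.09,1]]]'
python3 -m pendant '[[[0.13,0.62,-0.13,-0.06,0,-0.1,1],[0.13,0.62,-0.11,-0.06,0,-0.09,1],[0.12,0.62,-0.12,-0.07,0,-0.1,1],[-0.2,0.41,0.3,-0.29,0,-0.43,1],[-0.22,0.4,0.3,-0.29,0,-0.43,1],[-0.23,0.38,0.32,-0.3,0,-0.44,1],[-0.25,0.37,0.33,-0.29,0,-0.43,1],[-0.26,0.34,0.34,-0.29,0,-0.43,1]]]'
python3 -m pendant '[[[-0.19,0.08,0.38,0,0,0,1],[-0.19,0.08,0.38,0,0,0,1],[-0.19,0.07,0.38,0,0,0,1],[-0.19,0.08,0.38,0,0,0,1],[-0.2,0.08,0.38,0,0,0,1],[-0.19,0.08,0.38,0,0,0,1],[-0.19,0.08,0.38,0,0,0,1],[-0.19,0.07,0.38,0,0,0,1]]]'
python3 - <<'E'
from plan import *
s,p,M,phi,tau=pose(); print(p,phi,np.degrees(tau),s["ft_force"].round(1),s["grip_width"])
im={n:imaging.snapshot(n)[:,:,::-1] for n in C}; ax=p[:2]-.0078*np.array([np.cos(phi-np.pi/2),np.sin(phi-np.pi/2)])
A=[]
for n in C:
    cv2.imwrite(f"pics/{n}5.png",im[n]); q=proj(n,[[*ax,p[2]-.0477+h] for h in(0,.05,.08,.1)]).round(1); print(n,q.tolist())
    g=im[n].astype(int); m=((g[:,:,0]>g[:,:,2]+40)&(g[:,:,0]>g[:,:,1]+25)).astype(np.uint8)
    k,_,st,ce=cv2.connectedComponentsWithStats(m); print([(st[i].tolist(),ce[i].round(1).tolist()) for i in range(1,k) if abs(ce[i]-q[2]).max()<30])
    c=q[1].astype(int); a=cv2.resize(im[n][c[1]-45:c[1]+45,c[0]-50:c[0]+50],(400,360),interpolation=cv2.INTER_CUBIC)
    for e in q: cv2.circle(a,tuple(((e+.5-c+[50,45])*4).astype(int).tolist()),3,(0,0,255),1)
    A.append(a)
cv2.imwrite("pics/g7.png",np.hstack(A))
E
```

```text
t: 21.45
eef_pos: [0.4217, -0.1913, 0.1878]
tcp_rot: [0.284, 0.241, 0.925, -0.074]
ft_force: [-0.2, -0.0, -0.6]
grip_width: 0.0352
finger_force: 35.1
t: 22.25
eef_pos: [0.5085, -0.1031, 0.1698]
tcp_rot: [0.29, 0.118, 0.949, -0.036]
ft_force: [0.2, 0.1, -0.3]
grip_width: 0.0349
finger_force: 35.1
t: 23.05
eef_pos: [0.5994, -0.1075, 0.1198]
tcp_rot: [0.29, 0.119, 0.949, -0.037]
ft_force: [-0.4, 0.3, 0.1]
grip_width: 0.035
finger_force: 35.1
[ 0.59942538 -0.10747729  0.11983283] 1.3206531424806822 34.01448534663765 [-0.4  0.3  0.1] 0.03503318745015711
scene [[334.5, 200.3], [334.6, 187.0], [334.6, 178.8], [334.6, 173.2]]
[([330, 191, 10, 10, 82], [334.6, 195.7])]
top [[320.9, 182.2], [321.0, 178.4], [321.1, 176.0], [321.1, 174.3]]
[([319, 173, 5, 6, 26], [321.0, 175.5])]
```

```bash
python3 - <<'E'
from plan import *
s,p,M,phi,tau=pose()
plan([(p[0],p[1]+.003,.056,phi,34,6,1),(p[0],p[1]+.003,.052,phi,34,2,1)])
E
```

```text
t 23.15 at [ 0.5998 -0.1076  0.1197] phi 1.321 tau 34.0 w 0.0353
[[[0.2,0.02,0.29,0,0,0,1],[0.2,0.01,0.29,0,0,0,1],[0.2,0.02,0.29,0,0,0,1],[0.21,0.01,0.29,0,0,0,1],[0.2,0.02,0.29,0,0,0,1],[0.2,0.02,0.3,0,0,0,1],[0.04,0,0.05,0,0,0,1],[0.03,0,0.06,0,0,0,1]]]
```

```bash
python3 -m pendant '[[[0.2,0.02,0.29,0,0,0,1],[0.2,0.01,0.29,0,0,0,1],[0.2,0.02,0.29,0,0,0,1],[0.21,0.01,0.29,0,0,0,1],[0.2,0.02,0.29,0,0,0,1],[0.2,0.02,0.3,0,0,0,1],[0.04,0,0.05,0,0,0,1],[0.03,0,0.06,0,0,0,1]]]'
python3 -m pendant '[[[0.02,0,0.03,0,0,0,1],[0,0,0,0,0,0,1],[0.02,0,0.03,0,0,0,1],[0,0,0,0,0,0,1],[0,0,0,0,0,0,1],[0,0,0,0,0,0,1],[0,0,0,0,0,0,1],[0,0,0,0,0,0,1]]]'
```

```text
t: 23.95
eef_pos: [0.602, -0.104, 0.0609]
tcp_rot: [0.281, 0.12, 0.952, -0.036]
ft_force: [-0.2, 0.7, -1.3]
grip_width: 0.035
finger_force: 35.1
t: 24.75
eef_pos: [0.6027, -0.1042, 0.0604]
tcp_rot: [0.28, 0.12, 0.952, -0.037]
ft_force: [-0.2, -0.9, 0.1]
grip_width: 0.0354
finger_force: 35.1
```

```bash
python3 - <<'E'
from plan import *
s,p,M,phi,tau=pose(); print(s["joint_positions"].round(3),p,phi,np.degrees(tau),s["ft_force"].round(1)); plan([(*p,phi,np.degrees(tau),1,1)])
E
```

```text
[-0.237  0.345  2.169 -0.178  0.055 -1.383] [ 0.60273656 -0.10418858  0.0604278 ] 1.3190849451496982 32.86330693844339 [-0.2 -0.9  0.1]
t 24.75 at [ 0.6027 -0.1042  0.0604] phi 1.319 tau 32.9 w 0.0354
[[[0,0,0,-0.02,0,0.01,1],[0,0,0,0,0,0,1],[0,0,0,0,0,0,1],[0,0,0,0,0,0,1],[0,0,0,0,0,0,1],[0,0,0,0,0,0,1],[0,0,0,0,0,0,1],[0,0,0,0,0,0,1]]]
```

```bash
python3 - <<'E'
from plan import *
s,p,M,phi,tau=pose()
plan([(.608,-.105,.068,phi,31.3,4,1),(.608,-.105,.055,phi,31.3,4,1)])
E
```

```text
t 24.75 at [ 0.6027 -0.1042  0.0604] phi 1.319 tau 32.9 w 0.0354
[[[-0.07,0,-0.03,-0.02,0.08,0.01,1],[-0.07,0.01,-0.03,0,0.08,0,1],[-0.07,0,-0.03,0,0.07,0,1],[-0.07,0.01,-0.03,0,0.08,0,1],[0.06,0,0.09,0,0,0,1],[0.05,0,0.1,0,0,0,1],[0.06,0,0.09,0,0,0,1],[0.05,0,0.09,0,0,0,1]]]
```

```bash
python3 -m pendant '[[[-0.07,0,-0.03,-0.02,0.08,0.01,1],[-0.07,0.01,-0.03,0,0.08,0,1],[-0.07,0,-0.03,0,0.07,0,1],[-0.07,0.01,-0.03,0,0.08,0,1],[0.06,0,0.09,0,0,0,1],[0.05,0,0.1,0,0,0,1],[0.06,0,0.09,0,0,0,1],[0.05,0,0.09,0,0,0,1]]]'
python3 - <<'E'
from plan import *
s,p,M,phi,tau=pose(); print(s["joint_positions"].round(3),s["ft_force"].round(1)); plan([(.608,-.105,.0515,phi,31.0,6,1)])
E
```

```text
t: 25.55
eef_pos: [0.6074, -0.1048, 0.0541]
tcp_rot: [0.267, 0.121, 0.955, -0.034]
ft_force: [0.4, -0.5, -0.4]
grip_width: 0.0349
finger_force: 35.1
[-0.238  0.366  2.142 -0.085  0.089 -1.475] [ 0.4 -0.5 -0.4]
t 25.55 at [ 0.6074 -0.1048  0.0541] phi 1.319 tau 31.2 w 0.0349
[[[0,0,0.01,0,0.01,0,1],[0.01,0,0.02,0,0.01,0,1],[0,0,0.01,0,0,0,1],[0.01,0,0.02,0,0.01,0,1],[0,0,0.01,0,0.01,0,1],[0.01,0,0.02,0,0.01,0,1],[0,0,0,0,0,0,1],[0,0,0,0,0,0,1]]]
```

```bash
python3 -m pendant '[[[0,0,0.01,0,0.01,0,1],[0.01,0,0.02,0,0.01,0,1],[0,0,0.01,0,0,0,1],[0.01,0,0.02,0,0.01,0,1],[0,0,0.01,0,0.01,0,1],[0.01,0,0.02,0,0.01,0,1],[0,0,0,0,0,0,1],[0,0,0,0,0,0,1]]]'
python3 - <<'E'
from plan import *
s,p,M,phi,tau=pose(); print(s["joint_positions"].round(3),s["ft_force"].round(1),s["torque"].round(2)); plan([(.608,-.105,.0485,phi,30.5,6,1)])
E
```

```text
t: 26.35
eef_pos: [0.6086, -0.1051, 0.0522]
tcp_rot: [0.266, 0.121, 0.956, -0.034]
ft_force: [0.6, 0.3, -1.8]
grip_width: 0.0354
finger_force: 35.1
[-0.238  0.372  2.137 -0.082  0.091 -1.477] [ 0.6  0.3 -1.8] [ 0.11  0.3  -0.02]
t 26.35 at [ 0.6086 -0.1051  0.0522] phi 1.319 tau 31.1 w 0.0354
[[[0.01,0,0.02,0,0.02,0,1],[0.02,0,0.01,0,0.02,0,1],[0.01,0,0.02,0,0.02,0,1],[0.01,0,0.01,0,0.01,0,1],[0.02,0,0.02,0,0.02,0,1],[0.01,0,0.02,0,0.02,0,1],[0,0,0,0,0,0,1],[0,0,0,0,0,0,1]]]
```

```bash
python3 -m pendant '[[[0.01,0,0.02,0,0.01,0,1],[0.02,0,0.02,0,0.01,0,1],[0.01,0,0.02,0,0.01,0,1],[0.01,0,0.02,0,0.01,0,1],[0.01,0,0.01,0,0.01,0,1],[0,0,0,0,0,0,1],[0,0,0,0,0,0,1],[0,0,0,0,0,0,1]]]'
python3 - <<'E'
from plan import *
s,p,M,phi,tau=pose(); print(s["joint_positions"].round(3),s["ft_force"].round(1),s["torque"].round(2),np.degrees(tau))
im={n:imaging.snapshot(n)[:,:,::-1] for n in C}
for n in C: cv2.imwrite(f"pics/{n}6.png",im[n])
E
```

```text
t: 27.15
eef_pos: [0.61, -0.1054, 0.051]
tcp_rot: [0.265, 0.121, 0.956, -0.034]
ft_force: [-4.1, 1.1, 9.8]
grip_width: 0.0351
finger_force: 35.9
[-0.238  0.376  2.134 -0.082  0.09  -1.478] [-4.1  1.1  9.8] [-0.02  0.26 -0.09] 31.041057323953275
```

```bash
python3 -m pendant '[[[0,0,0,0,0,0,0],[0,0,0,0,0,0,-0.4],[0,0,0,0,0,0,-1],[0,0,0,0,0,0,-1],[0,0,0,0,0,0,-1],[0,0,0,0,0,0,-1],[0,0,0,0,0,0,-1],[0,0,0,0,0,0,-1]]]' 20
python3 - <<'E'
from plan import *
s,p,M,phi,tau=pose(); print(p,s["ft_force"].round(1),np.degrees(tau)); plan([(*(p-.16*M[:,2]),phi,np.degrees(tau),9,-1),(.40,-.12,.27,phi,15,7,-1)])
E
```

```text
t: 28.05
eef_pos: [0.6084, -0.105, 0.0489]
tcp_rot: [0.263, 0.121, 0.956, -0.034]
ft_force: [-0.4, -0.5, 0.0]
grip_width: 0.0856
finger_force: 0.0
[ 0.60843821 -0.10504905  0.04891281] [-0.4 -0.5  0. ] 30.801581040011815
t 28.05 at [ 0.6084 -0.105   0.0489] phi 1.319 tau 30.8 w 0.0856
[[[0,0,-0.59,0,0,0,-1],[0,0,-0.6,0,0,0,-1],[0,0,-0.59,0,0,0,-1],[0,0,-0.59,0,0,0,-1],[0,0,-0.59,0,0,0,-1],[0,0,-0.6,0,0,0,-1],[0,0,-0.59,0,0,0,-1],[0,0,-0.59,0,0,0,-1]]]
[[[0,0,-0.59,0,0,0,-1],[0.27,-0.32,-0.63,0,0.45,0,-1],[0.3,-0.31,-0.61,0,0.45,0,-1],[0.32,-0.32,-0.6,0,0.45,0,-1],[0.34,-0.32,-0.59,0,0.46,0,-1],[0.37,-0.31,-0.58,0,0.45,0,-1],[0.39,-0.32,-0.56,0,0.45,0,-1],[0.41,-0.31,-0.54,0,0.45,0,-1]]]
```

```bash
python3 -m pendant '[[[0,0,-0.3,0,0,0,-1],[0,0,-0.6,0,0,0,-1],[0,0,-0.6,0,0,0,-1],[0,0,-0.6,0,0,0,-1],[0,0,-0.6,0,0,0,-1],[0,0,-0.6,0,0,0,-1],[0,0,-0.6,0,0,0,-1],[0,0,-0.6,0,0,0,-1]]]' 
python3 -m pendant '[[[0,0,-0.6,0,0,0,-1],[0.3,0,-0.6,0,0.45,0,-1],[0.3,0,-0.6,0,0.45,0,-1],[0.3,0,-0.6,0,0.45,0,-1],[0.3,0,-0.6,0,0.45,0,-1],[0.4,0,-0.6,0,0.45,0,-1],[0.4,0,-0.6,0,0.45,0,-1],[0.4,0,-0.5,0,0.45,0,-1]]]' 
python3 - <<'E'
from plan import *
A=[]
for n,b in(("top",(290,140,430,260)),("scene",(290,140,430,260))):
    im=imaging.snapshot(n)[:,:,::-1]; cv2.imwrite(f"pics/{n}7.png",im); A.append(cv2.resize(im[b[1]:b[3],b[0]:b[2]],(400,343),interpolation=cv2.INTER_CUBIC))
cv2.imwrite("pics/g8.png",np.hstack(A)); print(telemetry.read_state()["ft_force"])
E
```

```text
t: 28.85
eef_pos: [0.5407, -0.0875, 0.1659]
tcp_rot: [0.264, 0.121, 0.956, -0.033]
ft_force: [-0.6, 0.3, -0.6]
grip_width: 0.0848
finger_force: 0.0
t: 29.65
eef_pos: [0.419, -0.0562, 0.2647]
tcp_rot: [0.13, 0.124, 0.984, -0.016]
ft_force: [0.6, -0.1, 0.1]
grip_width: 0.0852
finger_force: 0.0
[ 0.26747286 -0.04065241  0.68354036]
```

View pics/g8.png

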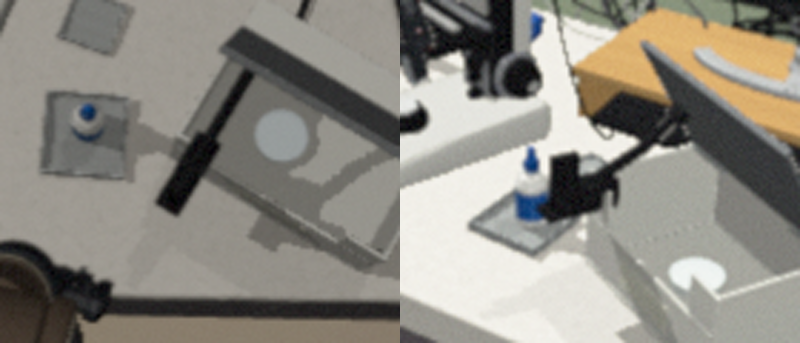

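The last picture shows the bottle upright in the tray, with its cap at crop (88,112) in the top view and (531,160) in the scene view. The prop sits on the wall's left high end at (195,165) and holds the flap open. The gripper is clear of everything.

```bash
python3 -c "
from plant import ticket
print(ticket.close_job())"
```

```text
the job is handed in; nothing more can be done
None
```

The job is handed in, with no verdict returned: the last picture shows the bottle upright in the 96 mm tray and the prop on the left high end of the bin's front wall holding the flap open; the arm was clear and the clock was at about 30 s of the 66 s allowed.

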